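# Draw a cartridge out of a leaning bore with a hook and stand it in its row

## Task

Take the red-handled pull hook from its stand, catch the yellow wire loop of the cartridge deep inside the leaning green housing and draw the cartridge right out, keeping the hook in line with the bore while its foot is inside; do not touch the cartridge with the gripper. Lower it on the hook into the free pocket of the tray that holds cartridges of its own length (the long ones), upright on the floor of the pocket, unhook it, and hang the hook back in its stand. Leave everything else on the bench where it is.

Things in the scene. Friction and masses are not known exactly. Their poses are not given: they have to be found in the camera images.
- hook: pull hook, loose, 170 mm tall, 100 g: red handle, black disc (60 mm diameter, 100 to 106 mm up), straight 4 mm steel shank, and a 4 mm foot turned to +x. The foot spans x = -2 to 11.5 mm and ends in an upturned lip, 9 mm tall over all; foot top at 4 mm; 5.5 mm clear between shank and lip. Origin: shank axis, underside of the foot; z up. Starts hanging upright in the stand by its disc
- hook_bend (a point): on the hook: top of the foot midway between shank and lip, 4.75 mm along hook x from the shank axis and 4 mm above the underside; the caught loop rides here
- hook_handle (a point): centre of the hook's red handle, 138 mm above its underside; the handle is 20 x 20 mm with sides along the hook's x and y, from 106 to 170 mm up
- stand: fixed grey stand: a square tube 56 mm outside, 40 mm clear inside, open on top, rim 112 mm above the bench, on a 100 x 100 x 8 mm foot plate. Origin: centre of the underside, z up. The hook's disc lies on the rim (hook origin then 12 mm above the bench); the hook may point any way round
- housing: fixed green round housing, 150 mm long, 60 mm outside, on a grey rest, leaning 30 degrees from vertical towards the robot's left (the stand's side). Bore 48 mm in diameter, open at the upper end only. Origin: on the bore axis at the lower end; z along the axis to the mouth (150 mm away), x square to it on the upper side
- bore_mouth (a point): centre of the mouth of the bore, on its axis in the plane of the rim; same axes as the housing
- core: the cartridge to draw out, loose: aluminium cylinder, 44 mm diameter, 48 mm tall (a long one), about 200 g, yellow wire loop on top. It stands on a stop in the bore, 4 mm of play across, loop top 45 to 60 mm inside the mouth. Origin: centre of the underside, z along it to the loop. The loop swivels stiffly on the core's axis and may stand at any angle about it, which the poses do not tell: look, or feel for it
- core_loop (a point): middle of the loop's top bar (wire centre), on the core's axis 71 mm from its underside. The loop, of 3.5 mm wire in a plane through the core's axis, is shaped like a gable: legs 22 mm apart (centres) and 9 mm tall, then sloping in to a 4 mm top bar; 21 mm clear height over the cylinder's top, core 73 mm over all. Turning the loop on its swivel takes about 0.015 N m
- tray_long: fixed blue tray, 204 x 72 x 15 mm, with three square pockets in a row, 62 mm clear, walls 5 mm, ribs 4 mm wide and 13 mm high, floor 5 mm above the bench. Origin: centre of the underside, y along the row. Pockets at y = +66, 0, -66 mm: +66 is free, the others hold long cartridges (48 mm). Which tray stands nearer the robot changes
- free_long (a point): centre of the floor of the free pocket of the tray with the long cartridges
- tray_short: fixed blue tray, 204 x 72 x 15 mm, with three square pockets in a row, 62 mm clear, walls 5 mm, ribs 4 mm wide and 13 mm high, floor 5 mm above the bench. Origin: centre of the underside, y along the row. Pockets at y = +66, 0, -66 mm: +66 is free, the others hold short cartridges (30 mm). Which tray stands nearer the robot changes
- long_a: look-alike cartridge, loose: aluminium cylinder, 44 mm diameter, 48 mm tall, same yellow loop on top (73 mm over all); stands in pocket y = 0 of the tray of long ones. Origin: centre of the underside, z up. Leave it alone
- long_b: look-alike cartridge, loose: aluminium cylinder, 44 mm diameter, 48 mm tall, same yellow loop on top (73 mm over all); stands in pocket y = -66 mm of the tray of long ones. Origin: centre of the underside, z up. Leave it alone
- short_a: look-alike cartridge, loose: aluminium cylinder, 44 mm diameter, 30 mm tall, same yellow loop on top (55 mm over all); stands in pocket y = 0 of the tray of short ones. Origin: centre of the underside, z up. Leave it alone
- short_b: look-alike cartridge, loose: aluminium cylinder, 44 mm diameter, 30 mm tall, same yellow loop on top (55 mm over all); stands in pocket y = -66 mm of the tray of short ones. Origin: centre of the underside, z up. Leave it alone
- handpiece: bystander, loose: steel and brass handpiece lying on the bench, 135 mm long, 24 mm thick. Origin: its underside near the middle, x along it
- tape: bystander, loose: black roll of tape lying flat, 60 mm diameter, 19 mm high. Origin: centre of the underside
- dropper: bystander, loose: small orange bottle with a white cap, 32 mm diameter, 75 mm tall. Origin: centre of the underside
- jar: bystander, loose: amber jar with an orange lid, 52 mm diameter, 60 mm tall. Origin: centre of the underside

How it is judged (in metres and radians):
On the way, in this order (a step that is already met when the one before it is completed fails the run):
1. the hook has been lifted clear of its stand (height (world z) of hook above 0.1 m), for 0.1 s.
2. the cartridge hangs on the hook by its loop, wholly out of the bore (z of core in the frame of housing above 0.15 m and distance between core_loop and hook_bend below 0.016 m), for 0.1 s.
3. the cartridge stands upright on the floor of the free pocket among the long ones, the hook still in its loop (horizontal distance between core and free_long below 0.014 m and z of core in the frame of free_long below 0.005 m and angle between core's own z axis and vertical below 0.1 rad and distance between core_loop and hook_bend below 0.022 m), for 0.05 s.
At the end, for the whole second after the job is handed in: Cartridge still and upright (0.1 rad) on the floor (5 mm) of the free pocket of the long tray, axis within 14 mm of the pocket centre; hook hanging still and upright (0.1 rad) in its stand, axis within 17 mm of the stand's, origin 6 to 18 mm above the bench (horizontal distance between core and free_long below 0.014 m and z of core in the frame of free_long below 0.005 m and angle between each of core, hook's own z axis and vertical below 0.1 rad and linear speed of each of core, hook below 0.02 m/s and horizontal distance between hook and stand below 0.017 m and height (world z) of hook between 0.006 and 0.018 m); the robot touches nothing.
It fails at once if the gripper or arm touches the cartridge (contact force between any of the fingers, the arm and core above 0.5 N).
It fails at once if the hook is askew to the bore (over 0.2 rad) while its foot is inside it (z of hook_bend in the frame of housing between 0.03 and 0.14 m and x of hook_bend in the frame of housing between -0.024 and 0.024 m and y of hook_bend in the frame of housing between -0.024 and 0.024 m and angle between the z axis of hook and the z axis of housing, either way round above 0.2 rad).
It fails at once if a cartridge already in a tray is shifted by more than 20 mm or tipped (distance of any of long_a, long_b, short_a, short_b from where it was at the start of the episode above 0.02 m or angle between any of long_a, long_b, short_a, short_b's own z axis and vertical above 0.4 rad).
It fails at once if the handpiece, tape, small bottle or jar is shifted by more than 20 mm (distance of any of handpiece, tape, dropper, jar from where it was at the start of the episode above 0.02 m).
It also fails if it takes over 67 s, if anything falls off the work surface, if the arm or the gripper's body presses on something with over 40 N, if the wrist force passes 120 N, or if a joint passes its speed limit or range.

## Robot

A 6-joint arm with a two-finger parallel gripper is mounted at the origin on the work surface. World frame = base frame: x ahead of the robot, y to its left, z up, the work surface at z = 0. Lengths are in mm, angles in rad, forces in N, time in s.
With the tool pointing down it reaches from about 350 to 875 mm from the base axis. Payload 4.2 kg.
Tool frame: the origin (TCP) lies midway between the tips of the shut fingers; the grasp point (between the pads) lies 19 mm behind it; z points along the fingers, y is the line along which they close (so a half turn about z gives the same grasp; the last joint's range is limited). The gripper opens to 85 mm and grips with 20 to 120 N. Pads are 22 mm wide; open, the fingers measure 114 mm over their backs; the gripper's body (76 mm by 85 mm) begins 54 mm behind the grasp point. The pads swing forward as they close: fully open they stand 13 mm farther back than shut.
Start: joints at [-0.873, 0.385, 0.008, 0, -1.194, -0.259], TCP at [265.545, -565.76, 231.312] pointing down, gripper open.
Joint ranges: [-3.14, 3.14], [-1.21, 2.06], [-1.07, 1.41], [-3.16, 2.05], [-2.99, -0.16], [-3.1, 3.1]. Speed limits (rad/s): [2.79, 2.79, 3.14, 3.14, 3.14, 3.14].

## Interface

Orientations are given as a unit quaternion [x, y, z, w].
In Python, from bench import sensors, get_image, camera_params, job_done gives the robot as it stands.
- The arm moves only by the tool servo_tool, never from a script. Its argument "motion" is a list of rows, each an object with "travel": the shift along the tool's x, y, z as a fraction of full scale, a list of three; "rot": the turn, a rotation vector about the tool's x, y, z as a fraction of full scale, a list of three; "hand": the opening, from 0 (shut) to 1 (fully open). In form: [{"travel": [x, y, z], "rot": [wx, wy, wz], "hand": hand}, ...]. A call has 1 to 10 rows; each row shifts and turns the commanded pose from where the row before left it, along the tool's axes as they then stand; what a row does not reach is not made up. Full scale, the value 1, is 25 cm for a shift and 360 degrees for a turn. A row lasts 1/12 s, in which the tool goes at most 41.7 mm and 7.16 degrees, less where a joint would pass 70% of its speed; a pose out of reach is approached as far as the arm can. A call with a number of a shift or a turn outside -1 to 1 is refused whole. A call with a gripper value outside its range is refused whole. The fingers move at their own pace and stop on an object; the grip force is fixed at half the most. Time passes only in rows, so rows that do not move let the fingers close. It gives the time, the measured TCP pose, the force, the opening and the grip force at its end, in the units of the state.
- sensors.read_state(): the state, without advancing time (a new reading comes with each control period).
- get_image(name): name is "scene" or "top" or "wrist"; returns (picture, depth): 480x640x3 uint8, red, green, blue; 480x640 float32, mm along the optical axis (not along the pixel's ray), 0 where there is no reading.
- camera_params(name): a dict with "camera_matrix" (3x3 intrinsics, pixels), "dist" ([k1, k2, p1, p2, k3] as OpenCV has them; the pictures are not rectified), "R" (3x3) and "t" (3): a world point X has camera coordinates R X + t; the wrist camera has in their place "mount" (4x4, takes a point from camera to tool coordinates, whose origin is the TCP and whose axes are the flange's). Camera axes: x right, y down, z forward; pixel columns grow to the right and rows downward; lengths in mm; the calibration is good to about 2 mm. A picture is of the moment at which its call begins: read the wrist's pose just before it. camera_params takes no time and is no camera call.
- job_done(): hands the job in; it is judged then, once.
The state is a dict: "clock": time; "joints": joint angles; "joint_vel": joint speeds; "joint_efforts": joint torques, N m; "position": TCP position; "ee_rot": TCP orientation; "contact_force": force on the tool from outside, world axes, zero at the start; "wrist_torque": the same for the moment, N m; "gripper_width": finger opening in mm; "grasp_force": force on a finger pad.
Only numpy, scipy, OpenCV 4.12 (cv2) and the standard library are available. Lean on these libraries where they do the work, as an engineer would, in place of code of your own. Each camera call takes 0.05 s, during which the arm holds its last target. There are 200 camera calls.

## Working session

There is one attempt and no reset: what is moved stays moved. The work goes in short steps, Python scripts to look and compute and a tool call to move; the robot and the scene stay as the last step left them, time stands still between calls to the robot, and variables do not carry over. Pictures are saved under pics/ and viewed, at most 10 in all, crops included, and the job is handed in when it is done.

Besides the shell and the picture viewer there is one more tool, called after "Request:" as name(argument=value, ...) on one line, values as JSON. servo_tool: Moves the arm, as the interface text tells. Its arguments: {"type":"object","properties":{"motion":{"type":"array"}},"required":["motion"]}

```bash
mkdir -p pics
cat > h.py <<'E'
import numpy as np, cv2, json
from scipy.spatial.transform import Rotation as Rn
from bench import sensors, get_image, camera_params, job_done
def snap(name,fn):
    s=sensors.read_state(); im,d=get_image(name); p=camera_params(name)
    K=np.array(p['camera_matrix']);dist=np.array(p['dist'])
    if name=='wrist':
        M=np.array(p['mount']); T=np.eye(4);T[:3,:3]=Rn.from_quat(s['ee_rot']).as_matrix();T[:3,3]=s['position'];W=T@M
    else:
        W=np.eye(4);R=np.array(p['R']);W[:3,:3]=R.T;W[:3,3]=-R.T@np.array(p['t'])
    np.savez('pics/'+fn+'.npz',im=im,d=d,K=K,dist=dist,W=W)
    cv2.imwrite('pics/'+fn+'.png',im[:,:,::-1]); return s
def cloud(fn):
    z=np.load('pics/'+fn+'.npz'); h,w=z['d'].shape
    u,v=np.meshgrid(np.arange(w),np.arange(h))
    n=cv2.undistortPoints(np.stack([u,v],-1).reshape(-1,1,2).astype(float),z['K'],z['dist']).reshape(h,w,2)
    P=np.dstack([n,np.ones((h,w))])*z['d'][...,None]
    return P@z['W'][:3,:3].T+z['W'][:3,3], z['d']>0, z['im']
def proj(fn,X):
    z=np.load('pics/'+fn+'.npz');Wi=np.linalg.inv(z['W'])
    return cv2.projectPoints(np.atleast_2d(X).astype(float),cv2.Rodrigues(Wi[:3,:3])[0],Wi[:3,3],z['K'],z['dist'])[0].reshape(-1,2)
E
python3 - <<'E'
from h import *
s=snap('top','top0');snap('scene','scene0');snap('wrist','wrist0');print(s)
for n in('top','scene'):print(np.load(f'pics/{n}0.npz')['W'].round(2))
print(camera_params('wrist')['mount'])
a=[cv2.imread(f'pics/{n}0.png') for n in('top','scene')]
E
```

```text
{'clock': 0.0, 'joints': array([-8.73392035e-01,  3.85591737e-01,  6.61918456e-03, -4.97092948e-04,
       -1.19397999e+00, -2.58622643e-01]), 'joint_vel': array([ 1.09867311e-03,  4.32208596e-04, -1.20785148e-03, -5.28567118e-04,
       -7.67494843e-06,  4.04192690e-04]), 'joint_efforts': array([ 1.41540615e-03, -3.92289555e+01,  1.88402706e+01,  4.18591797e+00,
       -4.54402354e-03, -1.85053381e-05]), 'position': array([ 265.30759904, -565.25491804,  230.19801944]), 'ee_rot': array([-2.17545450e-01,  9.76049569e-01,  1.06353242e-03, -2.90831386e-04]), 'contact_force': array([ 0.89768848, -0.55436677,  0.79491396]), 'wrist_torque': array([-0.01688332, -0.05147016, -0.04473826]), 'grasp_force': 0.0, 'gripper_width': 85.59376174655506}
[[ 2.00000e-02 -9.90000e-01  1.20000e-01  4.65020e+02]
 [-1.00000e+00 -2.00000e-02  0.00000e+00 -5.11300e+01]
 [ 0.00000e+00 -1.20000e-01 -9.90000e-01  1.13308e+03]
 [ 0.00000e+00  0.00000e+00  0.00000e+00  1.00000e+00]]
[[-7.80000e-01  4.00000e-01 -4.80000e-01  1.07478e+03]
 [ 6.30000e-01  5.10000e-01 -5.90000e-01  5.89140e+02]
 [ 1.00000e-02 -7.60000e-01 -6.40000e-01  8.01460e+02]
 [ 0.00000e+00  0.00000e+00  0.00000e+00  1.00000e+00]]
[[ 3.58130991e-04 -9.47262636e-01 -3.20458064e-01  8.26050724e+01]
 [ 9.99999843e-01  4.77446023e-04 -2.93754016e-04  5.57378498e-01]
 [ 4.31263632e-04 -3.20457909e-01  9.47262658e-01 -1.41544755e+02]
 [ 0.00000000e+00  0.00000000e+00  0.00000000e+00  1.00000000e+00]]
```

View pics/top0.png

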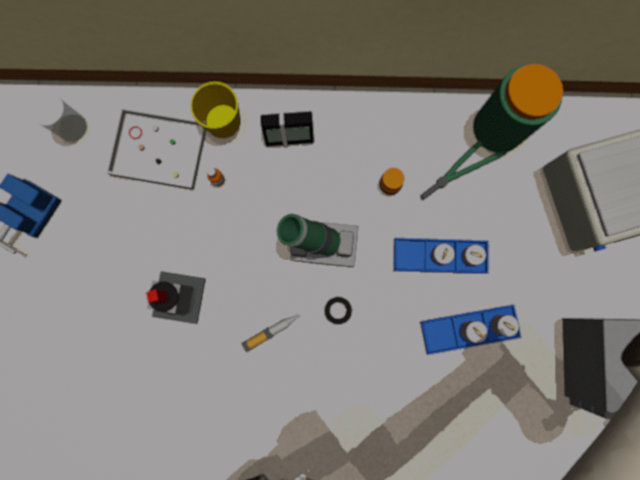

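View pics/scene0.png

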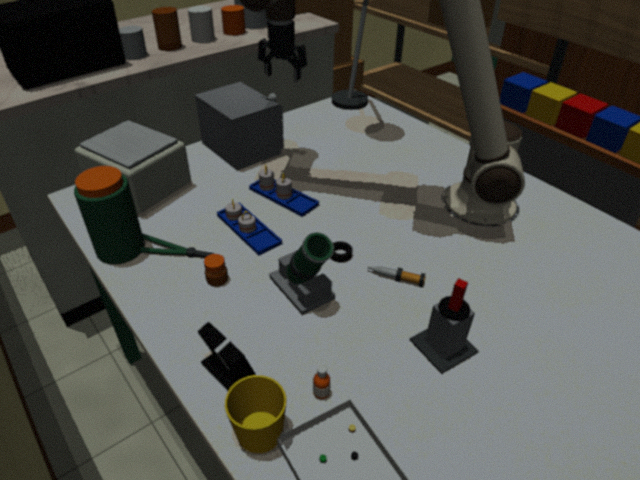

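The top view shows the red handle at about (155,296), the bore mouth at (292,229), the trays at about (441,255) and (470,330), and the tape at (338,310). Next I'll work out the 3D positions.

Run:
```python
from h import *
for fn in('top0','scene0'):
    P,ok,im=cloud(fn); I=im.astype(int); r,g,b=I[...,0],I[...,1],I[...,2]
    ws=ok&(P[...,0]>250)&(P[...,0]<900)&(abs(P[...,1])<500)&(P[...,2]>-5)
    def rep(n,m):
        q=P[m&ws]; 
        if len(q)>5: print(fn,n,len(q),'med',np.median(q,0).round(1),'lo',np.percentile(q,3,0).round(1),'hi',np.percentile(q,97,0).round(1))
    red=(r>120)&(g<50)&(b<50)&(P[...,2]>60); rep('red',red); rep('redtop',red&(P[...,2]>170))
    hx,hy=np.median(P[red&ws],0)[:2]
    near=(np.hypot(P[...,0]-hx,P[...,1]-hy)<80)
    rep('disc',near&(P[...,2]>110)&(P[...,2]<124)&~red); rep('rimstand',near&(P[...,2]>100)&(P[...,2]<116)&~red)
    q=P[near&ws&(P[...,2]>4)&(P[...,2]<12)]
    print('footplate',cv2.minAreaRect(q[:,:2].astype(np.float32)))
    blue=((b>90)&(r<60)&(b>g+40)&ws&(P[...,2]<30)&(P[...,1]<0)).astype(np.uint8)
    blue=cv2.morphologyEx(blue,cv2.MORPH_CLOSE,np.ones((9,9)))
    n,l,st,c=cv2.connectedComponentsWithStats(blue)
    for i in range(1,n):
        if st[i,4]>300:
            q=P[(l==i)&ws]; q=q[(q[:,2]>9)&(q[:,2]<22)]
            print('tray',fn,st[i],cv2.minAreaRect(q[:,:2].astype(np.float32)))
    yel=(np.minimum(r,g)>80)&ws&(P[...,1]<-80)&(P[...,1]>-420)&(P[...,2]>25)&(P[...,2]<90)&(P[...,0]<700)
    n,l,st,c=cv2.connectedComponentsWithStats(yel.astype(np.uint8))
    for i in range(1,n):
        if st[i,4]>15: q=P[l==i]; print('cart',c[i].round(),st[i,4],np.median(q,0).round(1),q[:,2].max().round(1))
    grn=(g>r+15)&(g>b)&ws&(P[...,2]>50)&(P[...,2]<260)&(abs(P[...,1])<150)&(P[...,0]<700); rep('green',grn)
for f,(x,y,w,h) in(('top0',(215,170,160,120)),('top0',(380,220,160,150))):pass
im=cv2.imread('pics/top0.png')
a=cv2.resize(im[200:280,260:380],(600,400),interpolation=cv2.INTER_CUBIC);
cv2.imwrite('pics/c1.png',a)
P,ok,_=cloud('top0')
print(P[210:250:4,276:312:4,2].round(0)); print(P[229,292],P[244,340])
```

```text
top0 red 95 med [473.4 262.5 183. ] lo [465.6 255.1 180. ] hi [482.8 271.  186.2]
top0 redtop 95 med [473.4 262.5 183. ] lo [465.6 255.1 180. ] hi [482.8 271.  186.2]
top0 disc 641 med [473.  255.4 118.8] lo [445.7 235.6 112.3] hi [501.3 289.5 122.3]
top0 rimstand 171 med [475.1 241.6 113. ] lo [444.  234.1 100.8] hi [503.1 293.7 115.7]
footplate ((475.05499267578125, 261.46826171875), (154.1553955078125, 155.5037078857422), 3.3195862770080566)
tray top0 [ 394  239   94   34 2139] ((576.571044921875, -298.057861328125), (201.60264587402344, 69.41814422607422), 89.59648132324219)
tray top0 [ 422  306   98   48 1946] ((420.988037109375, -361.2716979980469), (69.47406768798828, 201.3683319091797), 11.317765235900879)
cart [347. 242.] 283 [595.5 -93.6  61.5] 66.0
cart [444. 253.] 333 [ 578.3 -298.8   36.9] 63.6
cart [475. 254.] 342 [ 577.7 -365.8   37.2] 64.3
cart [501. 325.] 102 [ 433.4 -414.6   54.9] 65.7
cart [476. 331.] 361 [ 418.8 -361.    54.9] 82.0
top0 green 1292 med [600.1 -10.5 141.9] lo [573.9 -71.1  69.3] hi [626.6  37.3 185. ]
scene0 red 16 med [476.7 264.6 180. ] lo [471.9 
[... 735 characters left out ...]
 46.3
cart [286. 256.] 26 [601.6 -99.2  57.6] 62.6
scene0 green 342 med [605.1  11.3 161.9] lo [579.6 -32.3  99.9] hi [633.3  43.1 183.3]
[[  1.   4.   2.  -0.  -2.   3.   2.  -1.   1.]
 [  1.  -1.   3. 170. 175. 175.   1.   3.   2.]
 [  2.   6. 168. 164. 160. 181. 184. 166.   3.]
 [ -1. 162. 156. 149. 138. 137. 184. 182. 165.]
 [  4. 158. 151. 142. 130. 119. 184. 186. 170.]
 [159. 156. 147. 132. 123. 118. 185. 184. 174.]
 [158. 158. 145. 133. 123. 108. 187. 184. 169.]
 [  4. 164. 152. 136. 126. 181. 185. 175. 170.]
 [  1. 161. 167. 172. 179. 182. 177. 164. 158.]
 [  4.   2.  -0.   4. 167. 157. 156. 149. 140.]]
[610.6639318   16.54522033 124.47941315] [590.70736249 -79.53522847  62.29256691]
```

View pics/c1.png

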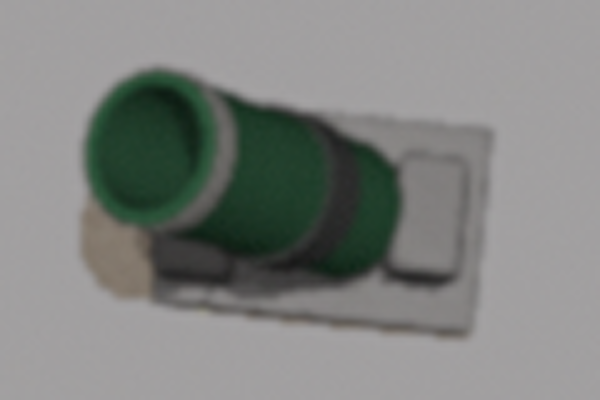

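The near tray (centre about 421,-361) holds the long cartridges; the bore axis leans towards +y as described. Next I'll get a view down the bore.

```bash
cat >> h.py <<'E'
def plan(p,R,nr=None,nt=None,step=40):
    s=sensors.read_state(); R0=Rn.from_quat(s['ee_rot']); p0=np.array(s['position'])
    rv=(R0.inv()*Rn.from_matrix(R)).as_rotvec(); a=np.degrees(np.linalg.norm(rv)); n=nr or max(1,int(np.ceil(a/7)))
    d=np.array(p)-p0; L=np.linalg.norm(d); m=nt or max(1,int(np.ceil(L/step)))
    print('clock',round(s['clock'],2),'F',np.round(s['contact_force'],1),'w',round(s['gripper_width'],1),'j',np.round(s['joints'],2))
    print(f'rot {a:.1f}deg: {n} rows x',(rv/(2*np.pi)/n).round(5),f'| move {L:.1f}: {m} rows x old frame',(R0.inv().apply(d)/250/m).round(4),'new frame',(np.array(R).T@d/250/m).round(4))
    return R0.as_matrix(),p0
def frame(z,xhint):
    z=z/np.linalg.norm(z); x=xhint-z*(xhint@z); x/=np.linalg.norm(x); return np.column_stack([x,np.cross(z,x),z])
E
python3 - <<'E'
from h import *
a=np.array([.05,.5,.865]);a/=np.linalg.norm(a); m=np.array([603,17,172.])
M=np.array(camera_params('wrist')['mount']); s=sensors.read_state();R0=Rn.from_quat(s['ee_rot']).as_matrix()
print(camera_params('wrist')['camera_matrix'][0])
xt=R0[:,0]
cy=-(xt+a*0); cy=cy-a*(cy@a); cy/=np.linalg.norm(cy)
C=np.column_stack([np.cross(cy,-a),cy,-a]); W=np.eye(4);W[:3,:3]=C;W[:3,3]=m+240*a
T=W@np.linalg.inv(M); print(T.round(3)); plan(T[:3,3],T[:3,:3])
E
```

```text
[345.82231627   0.         322.20619946]
[[-8.59000e-01 -3.80000e-01 -3.43000e-01  6.37546e+02]
 [-1.30000e-01  8.10000e-01 -5.71000e-01  6.63620e+01]
 [ 4.95000e-01 -4.46000e-01 -7.45000e-01  2.33351e+02]
 [ 0.00000e+00  0.00000e+00  0.00000e+00  1.00000e+00]]
clock 0.15 F [ 0.  -0.  -0.4] w 85.3 j [-0.87  0.39  0.01 -0.   -1.19 -0.26]
rot 42.6deg: 7 rows x [0.01024 0.01309 0.00311] | move 733.2: 19 rows x old frame [-0.1274  0.0871 -0.0005] new frame [-0.0843  0.0778 -0.1033]
```

Request:
servo_tool(motion=[{"travel": [-0.13, 0.087, -0.04], "rot": [0, 0, 0], "hand": 1}, {"travel": [-0.13, 0.087, -0.04], "rot": [0, 0, 0], "hand": 1}, {"travel": [-0.13, 0.087, -0.04], "rot": [0, 0, 0], "hand": 1}, {"travel": [-0.13, 0.087, -0.04], "rot": [0, 0, 0], "hand": 1}, {"travel": [-0.13, 0.087, -0.04], "rot": [0, 0, 0], "hand": 1}, {"travel": [-0.13, 0.087, -0.04], "rot": [0, 0, 0], "hand": 1}, {"travel": [-0.13, 0.087, -0.04], "rot": [0, 0, 0], "hand": 1}, {"travel": [-0.13, 0.087, -0.04], "rot": [0, 0, 0], "hand": 1}, {"travel": [-0.13, 0.087, 0], "rot": [0, 0, 0], "hand": 1}, {"travel": [-0.13, 0.087, 0], "rot": [0, 0, 0], "hand": 1}])

```text
clock: 0.98
position: [468.1, -229.0, 312.1]
ee_rot: [-0.218, 0.976, -0.0, 0.001]
contact_force: [0.6, -0.8, -0.9]
gripper_width: 85.4
grasp_force: 0.0
```

Request:
servo_tool(motion=[{"travel": [-0.13, 0.087, 0], "rot": [0, 0, 0], "hand": 1}, {"travel": [-0.13, 0.087, 0], "rot": [0, 0, 0], "hand": 1}, {"travel": [-0.13, 0.087, 0], "rot": [0.0102, 0.0131, 0.0031], "hand": 1}, {"travel": [-0.13, 0.087, 0], "rot": [0.0102, 0.0131, 0.0031], "hand": 1}, {"travel": [-0.1, 0.087, 0], "rot": [0.0102, 0.0131, 0.0031], "hand": 1}, {"travel": [-0.1, 0.087, 0], "rot": [0.0102, 0.0131, 0.0031], "hand": 1}, {"travel": [0, 0, 0], "rot": [0.0102, 0.0131, 0.0031], "hand": 1}, {"travel": [0, 0, 0], "rot": [0.0102, 0.0131, 0.0031], "hand": 1}, {"travel": [0, 0, 0], "rot": [0.0102, 0.0131, 0.0031], "hand": 1}, {"travel": [0, 0, 0], "rot": [0, 0, 0], "hand": 1}])

```text
clock: 1.82
position: [577.5, -38.2, 285.4]
ee_rot: [-0.14, 0.922, -0.277, -0.232]
contact_force: [0.2, 0.3, -0.9]
gripper_width: 85.1
grasp_force: 0.0
```

```bash
cat >> h.py <<'E'
def camplan(m,a,dist,xt,**k):
    M=np.array(camera_params('wrist')['mount'])
    cy=-(xt-a*(xt@a)); cy/=np.linalg.norm(cy)
    W=np.eye(4);W[:3,:3]=np.column_stack([np.cross(cy,-a),cy,-a]);W[:3,3]=m+dist*a
    T=W@np.linalg.inv(M); print(T[:3,3].round(1)); return plan(T[:3,3],T[:3,:3],**k)
E
python3 - <<'E'
from h import *
a=np.array([.05,.5,.865]);a/=np.linalg.norm(a); m=np.array([603,17,172.])
R=Rn.from_quat([-0.218, 0.976, -0.0, 0.001]).as_matrix()
camplan(m,a,215,R[:,0])
E
```

```text
[636.   53.4 212. ]
clock 1.82 F [ 0.2  0.3 -0.9] w 85.1 j [ 0.41  0.52  0.02  0.41 -1.7  -1.76]
rot 0.6deg: 1 rows x [-0.00069 -0.00145  0.00082] | move 131.2: 4 rows x old frame [-0.0988  0.0841 -0.0189] new frame [-0.0986  0.0847 -0.0177]
```

Request:
servo_tool(motion=[{"travel": [-0.1, 0.084, -0.08], "rot": [0, 0, 0], "hand": 1}, {"travel": [-0.1, 0.084, -0.06], "rot": [0, 0, 0], "hand": 1}, {"travel": [-0.1, 0.084, 0.03], "rot": [0, 0, 0], "hand": 1}, {"travel": [-0.095, 0.084, 0.034], "rot": [0, 0, 0], "hand": 1}, {"travel": [0, 0, 0], "rot": [0, 0, 0], "hand": 1}, {"travel": [0, 0, 0], "rot": [0, 0, 0], "hand": 1}])

```text
clock: 2.32
position: [636.3, 51.5, 216.2]
ee_rot: [-0.138, 0.923, -0.275, -0.229]
contact_force: [0.6, 0.4, 0.9]
gripper_width: 85.3
grasp_force: 0.0
```

Run:
```python
from h import *
s=snap('wrist','w1');print(s['position'],s['joints'].round(2))
im=cv2.imread('pics/w1.png');print(proj('w1',[[603,17,172],[600.4,-9,127]]))
cv2.imwrite('pics/w1b.png',cv2.resize(im[130:350,170:470],(800,586),interpolation=cv2.INTER_CUBIC))
```

```text
[636.3069793   51.53483429 216.19933986] [ 0.49  0.7   0.19  0.35 -1.71 -1.83]
[[327.79799402 243.11113352]
 [326.70475898 242.90438158]]
```

View pics/w1b.png

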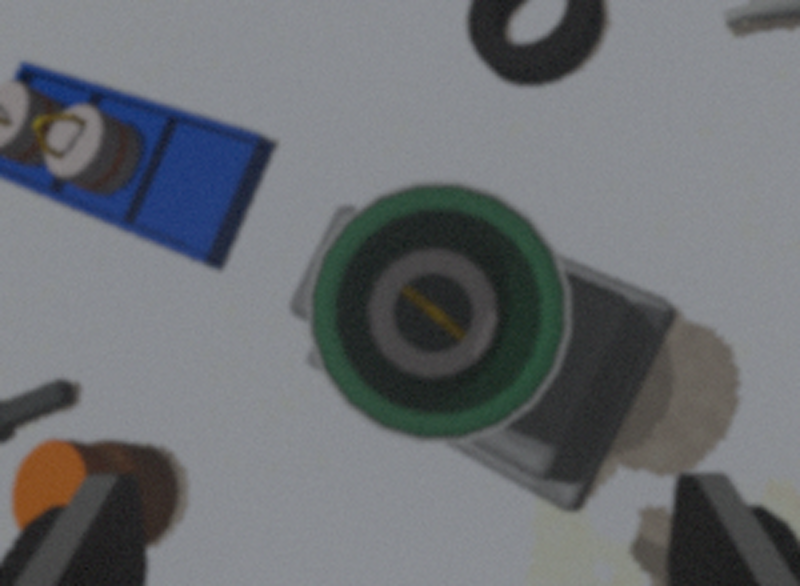

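The view straight down the bore shows the rim centred at crop (441,310) and the loop as a thin diagonal from (402,287) to (467,340). I'll fit the axis and the loop.

Run:
```python
from h import *
P,ok,im=cloud('w1'); z=np.load('pics/w1.npz'); d=z['d']; W=z['W']
f=8/3; off=np.array([170,130])
c=np.array([441,310])/f+off; v,u=np.mgrid[0:480,0:640]; r=np.hypot(u-c[0],v-c[1])*f
ring=(r>108)&(r<120)&ok; 
q=P[ring]; 
for _ in range(4):
    c0=q.mean(0); n=np.linalg.svd(q-c0,full_matrices=False)[2][2]; e=(P[ring]-c0)@n; q=P[ring][abs(e)<2.5]
n*=np.sign(n[2]); print('rim',c0.round(1),n.round(4),len(q),abs((q-c0)@n).mean())
def ray(px,p0,nn):
    uv=cv2.undistortPoints(np.array([[px]],float),z['K'],z['dist'])[0,0]; k=W[:3,:3]@np.array([*uv,1]); o=W[:3,3]; return o+k*((p0-o)@nn)/(k@nn)
m=ray(c,c0,n); print('mouth',m.round(1))
# outer cylinder rows from top cam: fit axis
top=(r<22)&ok; core=(r<66)&(r>50)&ok
cm=P[core&(d>np.median(d[core])-6)]; print('core annulus',cm.mean(0).round(1),'depth below rim',((cm-m)@n).mean().round(1))
hc=((cm-m)@n).mean()
lt=hc+23  # top bar centre
a,b=[np.array(x)/f+off for x in((402,287),(467,340))]
A=ray(a,m+n*(hc+12),n);B=ray(b,m+n*(hc+12),n); print('loop ends',A.round(1),B.round(1),np.linalg.norm(A-B),'mid',((A+B)/2).round(1),'height',lt)
cc=ray(np.array([434,314])/f+off,m+n*hc,n); print('core top c',cc.round(1),'offaxis',(cc-m-n*((cc-m)@n)).round(1))
# second axis estimate from top cam outer surface
Pt,okt,it=cloud('top0'); I=it.astype(int); g=(I[...,1]>I[...,0]+12)&(I[...,1]>I[...,2])&okt&(np.linalg.norm(Pt-(m-75*n),axis=-1)<90)
Q=Pt[g]; Q=Q[((Q-m)@n<-12)&((Q-m)@n>-120)]
from scipy.optimize import least_squares
def res(x):
    ax=np.array([x[0],x[1],1]);ax/=np.linalg.norm(ax); w=Q-(m+np.array([x[2],x[3],0])); return np.linalg.norm(w-np.outer(w@ax,ax),axis=1)-30
s=least_squares(res,[n[0]/n[2],n[1]/n[2],0,0],loss='soft_l1'); ax=np.array([*s.x[:2],1]);ax/=np.linalg.norm(ax);print('cyl',ax.round(4),s.x[2:],len(Q),np.abs(s.fun).mean())
```

```text
rim [603.1  22.2 170.5] [0.0402 0.4969 0.8669] 1207 0.5196349410256702
mouth [603.1  22.1 170.5]
core annulus [598.7 -18.1  95.7] depth below rim -85.0
loop ends [597.2 -24.1 113. ] [604.8  -2.3 100.2] 26.334684612817348 mid [601.  -13.2 106.6] height -62.02738008332511
core top c [600.6 -18.9  96. ] offaxis [ 1.   1.3 -0.8]
cyl [0.0292 0.4686 0.8829] [-0.61392619 -8.2420156 ] 905 2.536565943138237
```

Run:
```python
from h import *
y=np.radians(-130); R=frame(np.array([0,0,-1.]),np.array([np.cos(y),np.sin(y),0]))
R0,p0=plan([475,264,290],R)
print('up 60 old frame',(R0.T@[0,0,60]/250).round(4))
plan(np.array([475,264,290])-[0,0,60],R)
```

```text
clock 2.37 F [-0.6 -0.6  0.1] w 85.4 j [ 0.49  0.69  0.19  0.36 -1.71 -1.83]
rot 52.8deg: 8 rows x [-0.00633 -0.01328 -0.01095] | move 276.8: 7 rows x old frame [ 0.0839  0.1154 -0.0682] new frame [-0.0338  0.149  -0.041 ]
up 60 old frame [ 0.1189 -0.107  -0.1789]
clock 2.37 F [-0.6 -0.6  0.1] w 85.4 j [ 0.49  0.69  0.19  0.36 -1.71 -1.83]
rot 52.8deg: 8 rows x [-0.00633 -0.01328 -0.01095] | move 267.6: 7 rows x old frame [ 0.0669  0.1307 -0.0427] new frame [-0.0338  0.149  -0.0067]
```

Request:
servo_tool(motion=[{"travel": [0.06, -0.053, -0.09], "rot": [0, 0, 0], "hand": 1}, {"travel": [0.06, -0.053, -0.09], "rot": [0, 0, 0], "hand": 1}, {"travel": [0, 0, 0], "rot": [-0.0063, -0.0133, -0.011], "hand": 1}, {"travel": [0, 0, 0], "rot": [-0.0063, -0.0133, -0.011], "hand": 1}, {"travel": [0, 0, 0], "rot": [-0.0063, -0.0133, -0.011], "hand": 1}, {"travel": [0, 0, 0], "rot": [-0.0063, -0.0133, -0.011], "hand": 1}, {"travel": [0, 0, 0], "rot": [-0.0063, -0.0133, -0.011], "hand": 1}, {"travel": [0, 0, 0], "rot": [-0.0063, -0.0133, -0.011], "hand": 1}, {"travel": [0, 0, 0], "rot": [-0.0063, -0.0133, -0.011], "hand": 1}, {"travel": [0, 0, 0], "rot": [-0.0063, -0.0133, -0.011], "hand": 1}])

```text
clock: 3.2
position: [636.0, 50.8, 282.7]
ee_rot: [-0.425, 0.905, 0.0, 0.005]
contact_force: [0.2, 0.3, -1.3]
gripper_width: 85.6
grasp_force: 0.0
```

Request:
servo_tool(motion=[{"travel": [-0.034, 0.149, -0.007], "rot": [0, 0, 0], "hand": 1}, {"travel": [-0.034, 0.149, -0.007], "rot": [0, 0, 0], "hand": 1}, {"travel": [-0.034, 0.149, -0.007], "rot": [0, 0, 0], "hand": 1}, {"travel": [-0.034, 0.149, -0.007], "rot": [0, 0, 0], "hand": 1}, {"travel": [-0.034, 0.149, -0.007], "rot": [0, 0, 0], "hand": 1}, {"travel": [-0.034, 0.149, -0.007], "rot": [0, 0, 0], "hand": 1}, {"travel": [-0.034, 0.149, -0.007], "rot": [0, 0, 0], "hand": 1}, {"travel": [0, 0, 0], "rot": [0, 0, 0], "hand": 1}, {"travel": [0, 0, 0], "rot": [0, 0, 0], "hand": 1}])

```text
clock: 3.95
position: [473.5, 265.0, 293.4]
ee_rot: [-0.425, 0.905, 0.001, 0.003]
contact_force: [-0.6, -0.4, 0.5]
gripper_width: 85.4
grasp_force: 0.0
```

Run:
```python
from h import *
s=snap('wrist','w2');print(s['position'],s['joints'].round(2))
im=cv2.imread('pics/w2.png');p=proj('w2',[[475,264,182]])[0];print(p)
x,y=int(np.clip(p[0]-100,0,440)),int(np.clip(p[1]-75,0,330));print(x,y)
cv2.imwrite('pics/w2b.png',cv2.resize(im[y:y+150,x:x+200],(800,600),interpolation=cv2.INTER_CUBIC))
```

```text
[473.49779754 265.04036992 293.43896605] [ 0.81  0.2  -0.09  0.   -1.27 -1.5 ]
[319.42022041 236.35498104]
219 161
```

View pics/w2b.png

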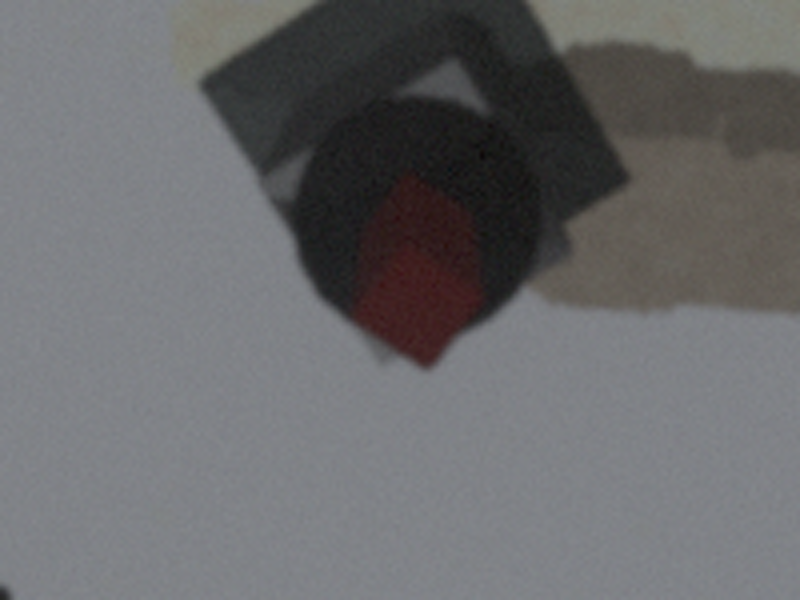

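The handle's top face has its corners at crop (355,308), (427,368), (483,300) and (410,243).

```bash
cat >> h.py <<'E'
def ray(fn,px,p0,nn):
    z=np.load('pics/'+fn+'.npz');W=z['W']
    uv=cv2.undistortPoints(np.array([[px]],float),z['K'],z['dist'])[0,0]; k=W[:3,:3]@np.array([*uv,1]); o=W[:3,3]; return o+k*((np.array(p0)-o)@nn)/(k@nn)
E
python3 - <<'E'
from h import *
Z=np.array([0,0,1.])
c=[ray('w2',(219+u/4,161+v/4),[0,0,182],Z) for u,v in((355,308),(427,368),(483,300),(410,243))]
c=np.array(c);print(c.round(1),c.mean(0).round(1))
e=np.roll(c,-1,0)-c;print(np.linalg.norm(e,axis=1),np.degrees(np.arctan2(e[:,1],e[:,0])).round(1), (np.degrees(np.arctan2(e[:,1],e[:,0]))%90).round(1))
P,ok,im=cloud('w2'); I=im.astype(int)
red=ok&(I[...,0]>70)&(I[...,1]<50)&(I[...,2]<50); q=P[red]; t=q[q[:,2]>174]; print('redtop',t.mean(0),len(t),cv2.minAreaRect(t[:,:2].astype(np.float32)))
# rim of disc
d=P[ok&(I.max(2)<60)&(P[...,2]>112)&(P[...,2]<124)&(np.hypot(P[...,0]-474,P[...,1]-264)<40)]; print('disc',(d.max(0)+d.min(0))/2,cv2.minEnclosingCircle(d[:,:2].astype(np.float32)))
R=Rn.from_quat(sensors.read_state()['ee_rot']).as_matrix(); print('tool x yaw',np.degrees(np.arctan2(R[1,0],R[0,0])),'y yaw',np.degrees(np.arctan2(R[1,1],R[0,1])))
E
```

```text
[[482.8 259.3 182. ]
 [480.  277.7 182. ]
 [462.8 273.7 182. ]
 [466.3 256.1 182. ]] [473.  266.7 182. ]
[18.60034032 17.62500125 18.04030766 16.77096645] [  98.7 -167.1  -78.7   11.1] [ 8.7 12.9 11.3 11.1]
redtop [nan nan nan] 0 ((0.0, 0.0), (0.0, 0.0), 0.0)
disc [473.38575313 266.31498889 117.81370754] ((473.0243225097656, 267.4386291503906), 32.690635681152344)
tool x yaw -129.78534983486296 y yaw 140.21426679441737<stdin>:7: RuntimeWarning: Mean of empty slice.
  ret = um.true_divide(
```

Run:
```python
from h import *
y=np.radians(11-90); R=frame(np.array([0,0,-1.]),np.array([np.cos(y),np.sin(y),0]))
plan([473,266.7,230],R,nt=2); plan([473,266.7,134],R)
```

```text
clock 4.0 F [1.3 0.5 0.2] w 85.4 j [ 0.81  0.2  -0.09  0.   -1.27 -1.5 ]
rot 50.8deg: 8 rows x [-7.000e-05  7.000e-05 -1.763e-02] | move 62.9: 2 rows x old frame [-0.0018  0.0051  0.1257] new frame [-0.0053  0.0013  0.1257]
clock 4.0 F [1.3 0.5 0.2] w 85.4 j [ 0.81  0.2  -0.09  0.   -1.27 -1.5 ]
rot 50.8deg: 8 rows x [-7.000e-05  7.000e-05 -1.763e-02] | move 158.9: 4 rows x old frame [-0.0004  0.0027  0.1588] new frame [-0.0027  0.0006  0.1588]
```

Request:
servo_tool(motion=[{"travel": [0, 0.01, 0], "rot": [0, 0, -0.0176], "hand": 1}, {"travel": [0, 0, 0.08], "rot": [0, 0, -0.0176], "hand": 1}, {"travel": [0, 0, 0.08], "rot": [0, 0, -0.0176], "hand": 1}, {"travel": [0, 0, 0], "rot": [0, 0, -0.0176], "hand": 1}, {"travel": [0, 0, 0], "rot": [0, 0, -0.0176], "hand": 1}, {"travel": [0, 0, 0], "rot": [0, 0, -0.0176], "hand": 1}, {"travel": [0, 0, 0], "rot": [0, 0, -0.0176], "hand": 1}, {"travel": [0, 0, 0], "rot": [0, 0, -0.0176], "hand": 1}, {"travel": [0, 0, 0], "rot": [0, 0, 0], "hand": 1}, {"travel": [0, 0, 0], "rot": [0, 0, 0], "hand": 1}])

```text
clock: 4.83
position: [473.2, 264.8, 251.1]
ee_rot: [0.769, -0.639, 0.0, -0.001]
contact_force: [-0.1, -0.6, -1.0]
gripper_width: 85.3
grasp_force: 0.0
```

Run:
```python
from h import *
y=np.radians(11-90); R=frame(np.array([0,0,-1.]),np.array([np.cos(y),np.sin(y),0]))
print(plan([473,266.7,134],R,nt=4)[1])
```

```text
clock 4.83 F [-0.1 -0.6 -1. ] w 85.3 j [ 0.81  0.23 -0.17  0.   -1.17 -0.63]
rot 0.5deg: 1 rows x [-2.80e-04  4.00e-05 -1.24e-03] | move 117.1: 4 rows x old frame [-1.800e-03  1.000e-04  1.171e-01] new frame [-1.900e-03 -1.000e-04  1.171e-01]
[473.24495947 264.83786251 251.0673657 ]
```

Request:
servo_tool(motion=[{"travel": [-0.0018, 0, 0.117], "rot": [0, 0, -0.001], "hand": 1}, {"travel": [-0.0018, 0, 0.117], "rot": [0, 0, 0], "hand": 1}, {"travel": [-0.0018, 0, 0.117], "rot": [0, 0, 0], "hand": 1}, {"travel": [-0.0018, 0, 0.117], "rot": [0, 0, 0], "hand": 1}, {"travel": [0, 0, 0], "rot": [0, 0, 0], "hand": 1}, {"travel": [0, 0, 0], "rot": [0, 0, 0], "hand": 0}, {"travel": [0, 0, 0], "rot": [0, 0, 0], "hand": 0}, {"travel": [0, 0, 0], "rot": [0, 0, 0], "hand": 0}, {"travel": [0, 0, 0], "rot": [0, 0, 0], "hand": 0}, {"travel": [0, 0, 0], "rot": [0, 0, 0], "hand": 0}])

```text
clock: 5.67
position: [472.8, 268.5, 134.9]
ee_rot: [0.773, -0.635, 0.0, -0.002]
contact_force: [-0.6, -0.5, -0.1]
gripper_width: 25.7
grasp_force: 0.0
```

Request:
servo_tool(motion=[{"travel": [0, 0, 0], "rot": [0, 0, 0], "hand": 0}, {"travel": [0, 0, 0], "rot": [0, 0, 0], "hand": 0}, {"travel": [0, 0, 0], "rot": [0, 0, 0], "hand": 0}, {"travel": [0, 0, 0], "rot": [0, 0, 0], "hand": 0}])

```text
clock: 6.0
position: [472.8, 268.5, 134.8]
ee_rot: [0.773, -0.634, 0.001, -0.001]
contact_force: [-1.5, -0.2, 6.2]
gripper_width: 19.4
grasp_force: 58.8
```

Request:
servo_tool(motion=[{"travel": [0, 0, -0.06], "rot": [0, 0, 0], "hand": 0}, {"travel": [0, 0, -0.12], "rot": [0, 0, 0], "hand": 0}, {"travel": [0, 0, -0.14], "rot": [0, 0, 0], "hand": 0}, {"travel": [0, 0, -0.14], "rot": [0, 0, 0], "hand": 0}, {"travel": [0, 0, -0.14], "rot": [0, 0, 0], "hand": 0}, {"travel": [0, 0, -0.14], "rot": [0, 0, 0], "hand": 0}, {"travel": [0, 0, 0], "rot": [0, 0, 0], "hand": 0}, {"travel": [0, 0, 0], "rot": [0, 0, 0], "hand": 0}])

```text
clock: 6.67
position: [472.4, 268.6, 320.4]
ee_rot: [0.773, -0.635, 0.0, -0.003]
contact_force: [-0.4, 0.6, -2.6]
gripper_width: 19.5
grasp_force: 58.6
```

Run:
```python
from h import *
s=snap('wrist','w3');snap('scene','s3');print(s['position'],s['gripper_width'],s['contact_force'])
R=Rn.from_quat(s['ee_rot']).as_matrix();p=s['position']; tip=p+R@[1.8,0,121]
out=[]
for f,w in(('w3',70),('s3',50)):
    q=proj(f,[tip,p+R@[15,0,121],p+R@[0,15,121]]);print(f,q.round(1))
    im=cv2.imread(f'pics/{f}.png');x,y=int(np.clip(q[0,0]-w/2,0,640-w)),int(np.clip(q[0,1]-w/2,0,480-w));print(x,y,400/w)
    out.append(cv2.resize(im[y:y+w,x:x+w],(400,400),interpolation=cv2.INTER_CUBIC))
o=np.hstack(out);o=np.clip(o*1.6,0,255).astype(np.uint8);cv2.imwrite('pics/t3.png',o)
```

```text
[472.41448753 268.56491193 320.43365633] 19.518553594582944 [-0.42705775  0.56881369 -2.56336427]
w3 [[321.9 230.7]
 [321.9 214.6]
 [340.8 232.9]]
286 195 5.714285714285714
s3 [[465.2 274.4]
 [458.5 271.1]
 [470.  270.4]]
440 249 8.0
```

View pics/t3.png

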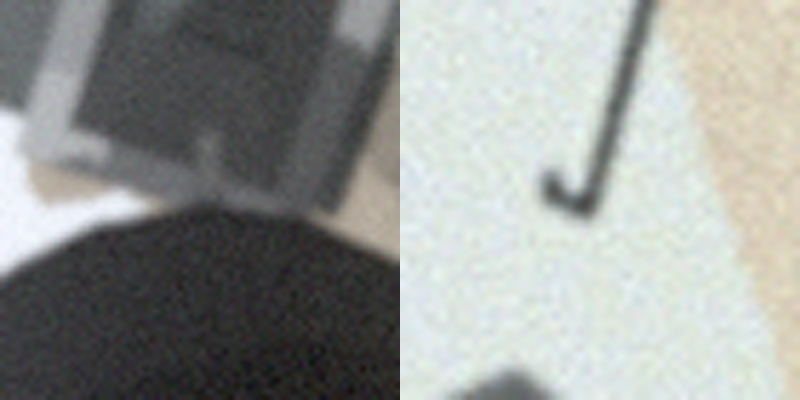

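The scene crop shows the foot pointing up-left in the image, which matches +tool x, so hook x = tool x. Next I'll find where the hook sits in the tool frame and plan the insertion.

```bash
cat > g.py <<'E'
from h import *
n=np.array([.0402,.4969,.8669]);n/=np.linalg.norm(n);m=np.array([603.1,22.1,170.5])
L=np.array([7.6,21.8,-12.8]);L-=n*(L@n);L/=np.linalg.norm(L);h=np.cross(L,n);h/=np.linalg.norm(h)
low=np.array([0,0,-1.])+n*n[2];low/=np.linalg.norm(low); core=m+1.4*low
Rb=np.column_stack([h,np.cross(-n,h),-n]); H0=np.array([1.0,0,122.8])
def tcp(off,ht): return core+h*off+n*ht-Rb@H0
E
python3 - <<'E'
from g import *
print(h.round(3),L.round(3))
z=np.load('pics/w3.npz')
s=sensors.read_state();R=Rn.from_quat(s['ee_rot']).as_matrix();p=s['position']
for x0 in(-1,1,3):
    t=np.linspace(-.8,.8,5); q=proj('w3',[p+R@[x0+30*np.cos(a),30*np.sin(a),zz] for zz in(16.8,22.8) for a in t]); print(x0,q.round(1).tolist())
# disc edge column profile
g=z['im'].astype(float).mean(2)
for u in(290,306,322,338,354): 
    col=cv2.GaussianBlur(g,(5,3),0)[200:260,u]; print(u,200+np.argmin(np.diff(col)),col[20:45].astype(int).tolist())
for hh in(90,25): print(tcp(-17.5,hh)); plan(tcp(-17.5,hh),Rb)
E
```

```text
[ 0.957 -0.269  0.11 ] [ 0.288  0.825 -0.486]
-1 [[281.2, 253.3], [300.6, 240.6], [324.3, 236.1], [348.0, 240.7], [367.4, 253.6], [282.6, 249.1], [301.4, 236.8], [324.3, 232.4], [347.3, 236.9], [366.0, 249.4]]
1 [[281.1, 249.5], [300.6, 236.7], [324.3, 232.2], [348.1, 236.9], [367.6, 249.8], [282.5, 245.5], [301.3, 233.1], [324.4, 228.7], [347.4, 233.2], [366.2, 245.7]]
3 [[280.9, 245.7], [300.5, 232.9], [324.3, 228.3], [348.2, 233.0], [367.7, 246.0], [282.3, 241.8], [301.3, 229.3], [324.4, 224.9], [347.5, 229.4], [366.4, 242.1]]
290 240 [121, 122, 126, 131, 134, 135, 136, 138, 143, 148, 151, 153, 153, 153, 153, 153, 153, 151, 144, 128, 101, 73, 51, 40, 37]
306 233 [66, 70, 72, 72, 71, 72, 80, 96, 118, 137, 146, 145, 131, 102, 68, 44, 35, 34, 33, 32, 32, 33, 34, 34, 34]
322 230 [63, 62, 61, 61, 62, 63, 64, 62, 60, 54, 46, 36, 30, 29, 30, 31, 30, 30, 30, 29, 30, 30, 30, 29, 28]
338 232 [53, 54, 55, 56, 56, 56, 55, 55, 54, 54, 54, 53, 48, 40, 32, 28, 28, 28, 28, 28, 29, 29, 29, 29, 29]
354 239 [87, 87, 86, 86, 85, 84, 87, 93, 98, 102, 104, 104, 103, 103, 104, 105, 105, 104, 97, 81, 61, 42, 33, 30, 30]
[594.05081457 134.02563445 352.24220731]
clock 6.77 F [-1.2 -0.  -2.4] w 19.6 j [ 0.82  0.19 -0.05 -0.   -1.33 -0.62]
rot 67.6deg: 10 rows x [-0.00629  0.00599 -0.01666] | move 184.8: 5 rows x old frame [ 0.1239 -0.0755 -0.0282] new frame [0.1258 0.0736 0.0247]
[591.43786847 101.72780075 295.89486974]
clock 6.77 F [-1.2 -0.  -2.4] w 19.6 j [ 0.82  0.19 -0.05 -0.   -1.33 -0.62]
rot 67.6deg: 10 rows x [-0.00629  0.00599 -0.01666] | move 205.9: 6 rows x old frame [ 0.124  -0.0571  0.0141] new frame [0.1049 0.0614 0.0639]
```

Request:
servo_tool(motion=[{"travel": [0, 0, 0], "rot": [-0.0063, 0.006, -0.0167], "hand": 0}, {"travel": [0, 0, 0], "rot": [-0.0063, 0.006, -0.0167], "hand": 0}, {"travel": [0, 0, 0], "rot": [-0.0063, 0.006, -0.0167], "hand": 0}, {"travel": [0, 0, 0], "rot": [-0.0063, 0.006, -0.0167], "hand": 0}, {"travel": [0, 0, 0], "rot": [-0.0063, 0.006, -0.0167], "hand": 0}, {"travel": [0, 0, 0], "rot": [-0.0063, 0.006, -0.0167], "hand": 0}, {"travel": [0, 0, 0], "rot": [-0.0063, 0.006, -0.0167], "hand": 0}, {"travel": [0, 0, 0], "rot": [-0.0063, 0.006, -0.0167], "hand": 0}, {"travel": [0, 0, 0], "rot": [-0.0063, 0.006, -0.0167], "hand": 0}, {"travel": [0, 0, 0], "rot": [-0.0063, 0.006, -0.0167], "hand": 0}])

```text
clock: 7.6
position: [471.9, 267.9, 316.1]
ee_rot: [0.955, -0.142, 0.018, 0.26]
contact_force: [-0.3, 0.3, -1.5]
gripper_width: 19.6
grasp_force: 58.5
```

Request:
servo_tool(motion=[{"travel": [0.126, 0.074, 0.025], "rot": [0, 0, 0], "hand": 0}, {"travel": [0.126, 0.074, 0.025], "rot": [0, 0, 0], "hand": 0}, {"travel": [0.126, 0.074, 0.025], "rot": [0, 0, 0], "hand": 0}, {"travel": [0.126, 0.074, 0.025], "rot": [0, 0, 0], "hand": 0}, {"travel": [0.126, 0.074, 0.025], "rot": [0, 0, 0], "hand": 0}, {"travel": [0, 0, 0], "rot": [0, 0, 0], "hand": 0}, {"travel": [0, 0, 0], "rot": [0, 0, 0], "hand": 0}])

```text
clock: 8.18
position: [595.6, 132.3, 351.3]
ee_rot: [0.955, -0.146, 0.017, 0.258]
contact_force: [-1.1, -0.0, -2.3]
gripper_width: 19.5
grasp_force: 58.6
```

```bash
sed -i 's/H0=np.array.*/H0=np.array([.3,-.5,122.8])/' g.py
python3 - <<'E'
from g import *
plan(tcp(-17.5,15),Rb)
E
```

```text
clock 8.18 F [-1.1 -0.  -2.3] w 19.5 j [ 0.66  0.42  0.13  0.38 -1.64  0.57]
rot 0.1deg: 1 rows x [2.7e-04 2.7e-04 2.0e-05] | move 73.4: 2 rows x old frame [-0.002  -0.0004  0.1468] new frame [-2.300e-03 -1.000e-04  1.468e-01]
```

Request:
servo_tool(motion=[{"travel": [-0.002, -0.0003, 0.147], "rot": [0.0003, 0.0003, 0], "hand": 0}, {"travel": [-0.002, -0.0003, 0.147], "rot": [0, 0, 0], "hand": 0}, {"travel": [0, 0, 0], "rot": [0, 0, 0], "hand": 0}, {"travel": [0, 0, 0], "rot": [0, 0, 0], "hand": 0}, {"travel": [0, 0, 0], "rot": [0, 0, 0], "hand": 0}])

```text
clock: 8.6
position: [591.9, 99.0, 290.0]
ee_rot: [0.956, -0.144, 0.021, 0.256]
contact_force: [0.3, 0.5, -0.6]
gripper_width: 19.6
grasp_force: 58.6
```

Run:
```python
from g import *
s=snap('wrist','w4'); plan(tcp(-17.5,15),Rb)
print('mouth px',proj('w4',[m,m+30*h,m+24*h]).round(1),'loop',proj('w4',[core-62*n+11*L,core-62*n-11*L]).round(1))
c=proj('w4',[m])[0]
im=cv2.imread('pics/w4.png');x,y=int(np.clip(c[0]-80,0,480)),int(np.clip(c[1]-60,0,360));print(x,y)
o=cv2.resize(im[y:y+120,x:x+160],(800,600),interpolation=cv2.INTER_CUBIC)
t=np.linspace(0,6.283,40)
for rr in(24,30):
    for q in proj('w4',[m+rr*(np.cos(a)*h+np.sin(a)*L) for a in t]): cv2.circle(o,tuple(int(v) for v in ((q-[x,y])*5)),2,(255,0,255),-1)
cv2.imwrite('pics/w4b.png',np.clip(o*1.5,0,255).astype(np.uint8))
```

```text
clock 8.65 F [ 0.1  0.3 -0.7] w 19.5 j [ 0.62  0.41 -0.04  0.4  -1.47  0.54]
rot 0.5deg: 1 rows x [-0.00073 -0.0011   0.00032] | move 4.7: 1 rows x old frame [-0.0009  0.0056  0.018 ] new frame [-0.0008  0.0055  0.018 ]
mouth px [[326.2 205.5]
 [326.5 169.2]
 [326.4 176.6]] loop [[313.5 192.5]
 [335.3 192.6]]
246 145
```

View pics/w4b.png

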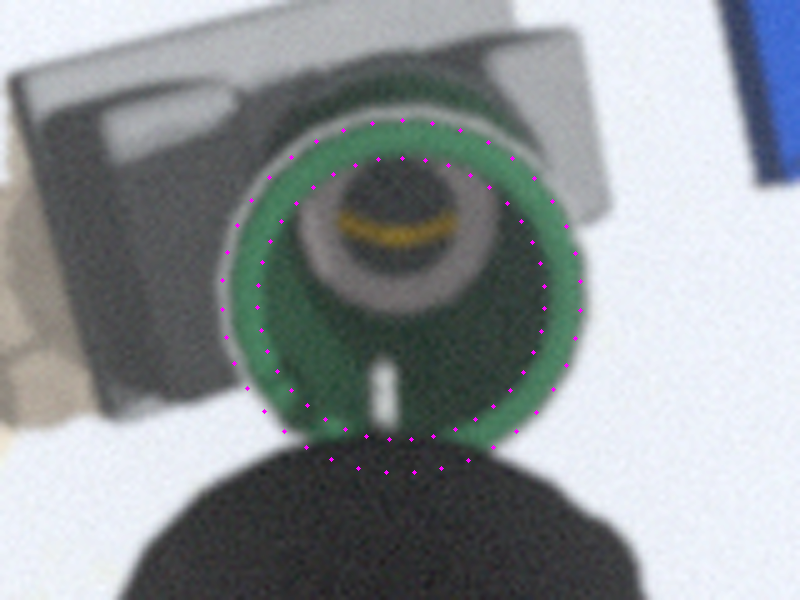

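The view shows the rim outer edge spanning 232 to 583, the loop level and centred at (398,225), and the lip at (383,358), square to the loop. I'll check the predicted lip pixel numerically and plan the descent.

Run:
```python
from g import *
z=np.load('pics/w4.npz');W=z['W'];s=sensors.read_state()
R=Rn.from_quat(s['ee_rot']).as_matrix();p=s['position']
f=lambda X:((proj('w4',X)-[246,145])*5).round(0).tolist()
print('lip',f([p+R@(H0+[11.5,0,-9]),p+R@(H0+[11.5,0,0])]))
t=[a for a in(2.2,3.14/2,0.8)]
print('disc',f([p+R@(H0+[30*np.cos(a),30*np.sin(a),-100]) for a in(-.6,0,.6)]))
print('loop shoulders+top',f([core-76*n+11*L,core-76*n-11*L,core-62*n,core-60.3*n]),'coretop edge',f([core-85*n-22*h,core-85*n+22*L,core-85*n-22*L]))
for hh in(15,-79): plan(tcp(-17.5,hh),Rb)
```

```text
lip [[381.0, 377.0], [381.0, 362.0]]
disc [[212.0, 489.0], [382.0, 439.0], [551.0, 489.0]]
loop shoulders+top [[339.0, 226.0], [445.0, 226.0], [392.0, 238.0], [392.0, 239.0]] coretop edge [[391.0, 319.0], [289.0, 218.0], [495.0, 219.0]]
clock 8.65 F [ 0.1  0.3 -0.7] w 19.5 j [ 0.62  0.41 -0.04  0.4  -1.47  0.54]
rot 0.5deg: 1 rows x [-0.00073 -0.0011   0.00032] | move 4.7: 1 rows x old frame [-0.0009  0.0056  0.018 ] new frame [-0.0008  0.0055  0.018 ]
clock 8.65 F [ 0.1  0.3 -0.7] w 19.5 j [ 0.62  0.41 -0.04  0.4  -1.47  0.54]
rot 0.5deg: 1 rows x [-0.00073 -0.0011   0.00032] | move 98.5: 3 rows x old frame [-0.0012  0.0024  0.1313] new frame [-0.0003  0.0018  0.1313]
```

Request:
servo_tool(motion=[{"travel": [-0.001, 0.0094, 0], "rot": [-0.0007, -0.0011, 0.0003], "hand": 0}, {"travel": [0, 0, 0.05], "rot": [0, 0, 0], "hand": 0}, {"travel": [0, 0, 0.05], "rot": [0, 0, 0], "hand": 0}, {"travel": [0, 0, 0.05], "rot": [0, 0, 0], "hand": 0}, {"travel": [0, 0, 0.05], "rot": [0, 0, 0], "hand": 0}, {"travel": [0, 0, 0.05], "rot": [0, 0, 0], "hand": 0}, {"travel": [0, 0, 0.05], "rot": [0, 0, 0], "hand": 0}, {"travel": [0, 0, 0.04], "rot": [0, 0, 0], "hand": 0}, {"travel": [0, 0, 0.02], "rot": [0, 0, 0], "hand": 0}, {"travel": [0, 0, 0], "rot": [0, 0, 0], "hand": 0}])

```text
clock: 9.48
position: [586.7, 51.2, 212.4]
ee_rot: [0.955, -0.146, 0.017, 0.258]
contact_force: [-0.1, -0.5, -1.1]
gripper_width: 19.3
grasp_force: 58.6
```

```bash
cat >> g.py <<'E'
def where():
    s=sensors.read_state();R=Rn.from_quat(s['ee_rot']).as_matrix();o=s['position']+R@H0;d=o-core
    print('hook org along h,L,n',(d@h).round(1),(d@L).round(1),(d@n).round(1),'tilt',np.degrees(np.arccos(-R[:,2]@n)).round(2),'F n,h,L',[round(float(s['contact_force']@v),1) for v in(n,h,L)],'T',s['wrist_torque'].round(2),'w',round(s['gripper_width'],1),'t',round(s['clock'],2))
E
python3 -c "
from g import *
where();plan(tcp(-17.5,-79),Rb)"
```

```text
hook org along h,L,n -18.7 -2.2 -72.7 tilt 0.22 F n,h,L [-1.2, -0.1, 0.1] T [ 1.15 -0.11 -0.01] w 19.3 t 9.48
clock 9.48 F [-0.1 -0.5 -1.1] w 19.3 j [ 0.55  0.44 -0.21  0.43 -1.28  0.51]
rot 0.2deg: 1 rows x [ 3.1e-04  5.3e-04 -3.0e-05] | move 6.7: 1 rows x old frame [ 0.0034 -0.0079  0.0254] new frame [ 0.0033 -0.0078  0.0254]
```

Request:
servo_tool(motion=[{"travel": [0.003, -0.004, 0.025], "rot": [0.0003, 0.0005, 0], "hand": 0}, {"travel": [0, 0, 0], "rot": [0, 0, 0], "hand": 0}, {"travel": [0.013, 0, 0], "rot": [0, 0, 0], "hand": 0}, {"travel": [0.013, 0, 0], "rot": [0, 0, 0], "hand": 0}, {"travel": [0.013, 0, 0], "rot": [0, 0, 0], "hand": 0}, {"travel": [0.008, 0, 0], "rot": [0, 0, 0], "hand": 0}, {"travel": [0, 0, 0], "rot": [0, 0, 0], "hand": 0}, {"travel": [0, 0, 0], "rot": [0, 0, 0], "hand": 0}])

```text
clock: 10.15
position: [598.9, 45.7, 208.2]
ee_rot: [0.955, -0.146, 0.018, 0.257]
contact_force: [0.7, 0.6, -0.8]
gripper_width: 19.2
grasp_force: 58.6
```

```bash
python3 -c "
from g import *
where()"
```

```text
hook org along h,L,n -5.5 -0.9 -78.5 tilt 0.03 F n,h,L [-0.4, 0.4, 1.1] T [ 1.09 -0.05 -0.  ] w 19.2 t 10.15
```

Now I'll nudge further until the shank touches the bar.

Request:
servo_tool(motion=[{"travel": [0.003, 0, 0], "rot": [0, 0, 0], "hand": 0}, {"travel": [0, 0, 0], "rot": [0, 0, 0], "hand": 0}, {"travel": [0, 0, 0], "rot": [0, 0, 0], "hand": 0}])

```text
clock: 10.4
position: [599.5, 45.5, 208.4]
ee_rot: [0.955, -0.146, 0.019, 0.257]
contact_force: [0.3, -0.3, -0.5]
gripper_width: 19.2
grasp_force: 58.6
```

Request:
servo_tool(motion=[{"travel": [0.004, 0, 0], "rot": [0, 0, 0], "hand": 0}, {"travel": [0, 0, 0], "rot": [0, 0, 0], "hand": 0}, {"travel": [0, 0, 0], "rot": [0, 0, 0], "hand": 0}])

```text
clock: 10.65
position: [600.3, 45.2, 208.4]
ee_rot: [0.955, -0.146, 0.018, 0.257]
contact_force: [-0.1, 0.3, -1.2]
gripper_width: 19.1
grasp_force: 58.6
```

```bash
python3 -c "
from g import *
where()"
```

```text
hook org along h,L,n -4.1 -1.0 -78.6 tilt 0.02 F n,h,L [-0.9, -0.3, 0.8] T [ 1.22  0.05 -0.1 ] w 19.1 t 10.65
```

Request:
servo_tool(motion=[{"travel": [0.002, 0, -0.015], "rot": [0, 0, 0], "hand": 0}, {"travel": [0, 0, -0.015], "rot": [0, 0, 0], "hand": 0}, {"travel": [0, 0, -0.015], "rot": [0, 0, 0], "hand": 0}, {"travel": [0, 0, -0.015], "rot": [0, 0, 0], "hand": 0}, {"travel": [0, 0, -0.01], "rot": [0, 0, 0], "hand": 0}, {"travel": [0, 0, 0], "rot": [0, 0, 0], "hand": 0}, {"travel": [0, 0, 0], "rot": [0, 0, 0], "hand": 0}])

```text
clock: 11.23
position: [601.7, 53.9, 223.9]
ee_rot: [0.955, -0.146, 0.019, 0.257]
contact_force: [-1.0, -0.7, -2.1]
gripper_width: 19.0
grasp_force: 58.5
```

```bash
python3 -c "
from g import *
where();s=snap('wrist','w5');where()
print(proj('w5',[core-85*n,core-60*n,m]))
P,ok,im=cloud('w5');g=im[150:230,280:370]
cv2.imwrite('pics/w5b.png',cv2.resize(np.clip(g[:,:,::-1].astype(float)*1.6,0,255).astype(np.uint8),(675,600),interpolation=cv2.INTER_CUBIC))"
```

```text
hook org along h,L,n -3.4 -0.9 -60.8 tilt 0.05 F n,h,L [-2.2, -1.0, 0.1] T [ 1.15  0.01 -0.06] w 19.0 t 11.23
hook org along h,L,n -3.4 -1.0 -61.0 tilt 0.04 F n,h,L [-1.7, -0.2, 0.1] T [ 1.14 -0.08 -0.03] w 19.4 t 11.28
[[321.4789333  219.79702485]
 [321.38109404 227.96077635]
 [323.22665242 254.3457954 ]]
```

Request:
servo_tool(motion=[{"travel": [0, 0, -0.03], "rot": [0, 0, 0], "hand": 0}, {"travel": [0, 0, -0.04], "rot": [0, 0, 0], "hand": 0}, {"travel": [0, 0, -0.04], "rot": [0, 0, 0], "hand": 0}, {"travel": [0, 0, -0.04], "rot": [0, 0, 0], "hand": 0}, {"travel": [0, 0, -0.03], "rot": [0, 0, 0], "hand": 0}, {"travel": [0, 0, 0], "rot": [0, 0, 0], "hand": 0}, {"travel": [0, 0, 0], "rot": [0, 0, 0], "hand": 0}])

```text
clock: 11.87
position: [603.6, 76.6, 263.5]
ee_rot: [0.955, -0.146, 0.019, 0.257]
contact_force: [0.0, -1.7, -2.5]
gripper_width: 19.5
grasp_force: 58.6
```

```bash
python3 -c "
from g import *
where();s=snap('wrist','w6');snap('scene','s6')
F=[]
q=proj('s6',[m])[0].astype(int);print(q)
a=cv2.resize(cv2.imread('pics/w6.png')[140:260,260:380],(400,400),interpolation=3)
b=cv2.imread('pics/s6.png')[q[1]-50:q[1]+30,q[0]-40:q[0]+40];b=cv2.resize(b,(400,400),interpolation=3)
cv2.imwrite('pics/t6.png',np.clip(np.hstack([a,b])*1.5,0,255).astype(np.uint8))"
```

```text
hook org along h,L,n -3.2 -0.8 -15.1 tilt 0.11 F n,h,L [-3.0, 0.2, -0.2] T [ 1.09 -0.04 -0.05] w 19.5 t 11.87
[320 245]
```

View pics/t6.png

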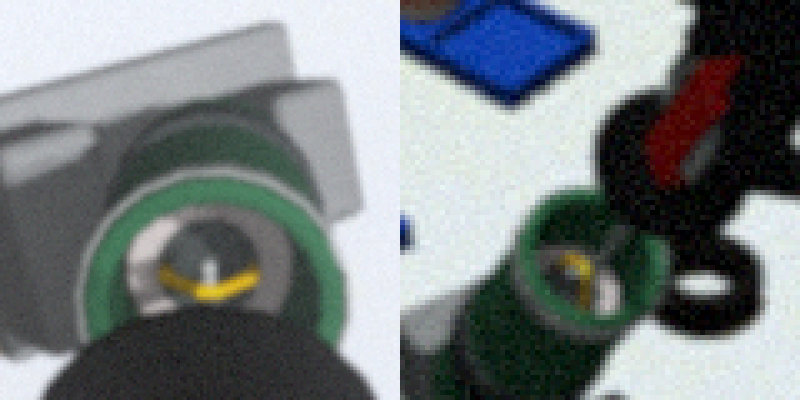

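The hook tip is through the yellow loop at left panel (210,270), and the core has risen towards the mouth. I'll draw it out.

Request:
servo_tool(motion=[{"travel": [0, 0, -0.03], "rot": [0, 0, 0], "hand": 0}, {"travel": [0, 0, -0.04], "rot": [0, 0, 0], "hand": 0}, {"travel": [0, 0, -0.04], "rot": [0, 0, 0], "hand": 0}, {"travel": [0, 0, -0.04], "rot": [0, 0, 0], "hand": 0}, {"travel": [0, 0, -0.03], "rot": [0, 0, 0], "hand": 0}, {"travel": [0, 0, -0.02], "rot": [0, 0, 0], "hand": 0}, {"travel": [0, 0, -0.02], "rot": [0, 0, 0], "hand": 0}, {"travel": [0, 0, -0.015], "rot": [0, 0, 0], "hand": 0}, {"travel": [0, 0, -0.015], "rot": [0, 0, 0], "hand": 0}, {"travel": [0, 0, -0.015], "rot": [0, 0, 0], "hand": 0}])

```text
clock: 12.8
position: [605.9, 109.1, 320.2]
ee_rot: [0.955, -0.146, 0.018, 0.257]
contact_force: [0.6, -0.8, -2.8]
gripper_width: 19.3
grasp_force: 58.5
```

Request:
servo_tool(motion=[{"travel": [0, 0, -0.015], "rot": [0, 0, 0], "hand": 0}, {"travel": [0, 0, -0.015], "rot": [0, 0, 0], "hand": 0}, {"travel": [0, 0, -0.015], "rot": [0, 0, 0], "hand": 0}, {"travel": [0, 0, -0.015], "rot": [0, 0, 0], "hand": 0}, {"travel": [0, 0, -0.02], "rot": [0, 0, 0], "hand": 0}, {"travel": [0, 0, -0.03], "rot": [0, 0, 0], "hand": 0}, {"travel": [0, 0, -0.03], "rot": [0, 0, 0], "hand": 0}, {"travel": [0, 0, -0.03], "rot": [0, 0, 0], "hand": 0}, {"travel": [0, 0, 0], "rot": [0, 0, 0], "hand": 0}, {"travel": [0, 0, 0], "rot": [0, 0, 0], "hand": 0}])

```text
clock: 13.63
position: [607.8, 130.5, 357.4]
ee_rot: [0.955, -0.146, 0.019, 0.257]
contact_force: [0.2, -0.3, -1.9]
gripper_width: 19.4
grasp_force: 58.5
```

```bash
python3 -c "
from g import *
where();s=snap('scene','s7');snap('wrist','w7')
o=s['position']+Rn.from_quat(s['ee_rot']).as_matrix()@H0;print(o,s['joints'].round(2))
q=proj('s7',[o])[0].astype(int);print(q)
q[1]=min(q[1],400);b=cv2.imread('pics/s7.png')[q[1]-80:q[1]+80,q[0]-80:q[0]+80];b=cv2.resize(b,(500,500),interpolation=3)
cv2.imwrite('pics/t7.png',np.clip(b*1.5,0,255).astype(np.uint8))
yaw=np.arctan2(h[1],h[0]);R=frame(np.array([0,0,-1.]),h*[1,1,0])
plan(s['position']+[0,0,0],R)"
```

```text
hook org along h,L,n -3.4 -0.8 93.3 tilt 0.09 F n,h,L [-1.8, 0.1, 0.8] T [ 1.32 -0.12  0.01] w 19.4 t 13.63
[603.43902545  69.90409918 250.72424926] [ 0.64  0.44  0.17  0.38 -1.65  0.59]
[337 225]
clock 13.73 F [-0.3 -0.5 -2.5] w 19.6 j [ 0.64  0.44  0.16  0.38 -1.65  0.59]
rot 29.9deg: 5 rows x [ 0.01625 -0.00342 -0.0009 ] | move 0.9: 1 rows x old frame [ 0.0009 -0.0001 -0.0036] new frame [ 0.0005 -0.0019 -0.0031]
```

View pics/t7.png

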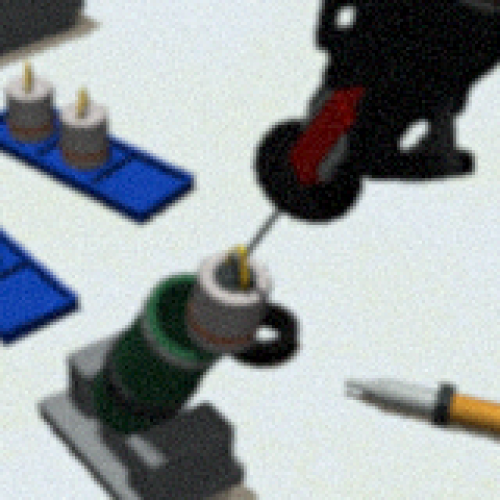

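The core now hangs clear of the bore, close to vertical, with its loop at crop (243,265). I'll raise it and bring the hook upright around its tip.

Request:
servo_tool(motion=[{"travel": [0.0066, 0.029, -0.052], "rot": [0, 0, 0], "hand": 0}, {"travel": [0.0066, 0.029, -0.052], "rot": [0, 0, 0], "hand": 0}, {"travel": [0.0066, 0.029, -0.052], "rot": [0, 0, 0], "hand": 0}, {"travel": [0.0066, 0.029, -0.052], "rot": [0, 0, 0], "hand": 0}, {"travel": [0, 0, 0], "rot": [0, 0, 0], "hand": 0}, {"travel": [0.0053, 0.025, 0], "rot": [0.0081, -0.0017, -0.0004], "hand": 0}, {"travel": [0.0053, 0.025, 0], "rot": [0.0081, -0.0017, -0.0004], "hand": 0}, {"travel": [0.0053, 0.025, 0], "rot": [0.0081, -0.0017, -0.0004], "hand": 0}, {"travel": [0.0053, 0.025, 0], "rot": [0.0081, -0.0017, -0.0004], "hand": 0}, {"travel": [0.0053, 0.025, 0], "rot": [0.0081, -0.0017, -0.0004], "hand": 0}])

```text
clock: 14.57
position: [604.7, 101.0, 428.7]
ee_rot: [0.981, -0.143, 0.009, 0.129]
contact_force: [0.6, -0.2, -2.4]
gripper_width: 19.6
grasp_force: 58.5
```

Request:
servo_tool(motion=[{"travel": [0.0053, 0.025, 0], "rot": [0.0081, -0.0017, -0.0004], "hand": 0}, {"travel": [0.0053, 0.025, 0], "rot": [0.0081, -0.0017, -0.0004], "hand": 0}, {"travel": [0.0053, 0.025, 0], "rot": [0.0081, -0.0017, -0.0004], "hand": 0}, {"travel": [0.0053, 0.025, 0], "rot": [0.0081, -0.0017, -0.0004], "hand": 0}, {"travel": [0.0053, 0.025, 0], "rot": [0.0081, -0.0017, -0.0004], "hand": 0}, {"travel": [0, 0, 0], "rot": [0, 0, 0], "hand": 0}, {"travel": [0, 0, 0], "rot": [0, 0, 0], "hand": 0}])

```text
clock: 15.15
position: [602.3, 68.7, 434.3]
ee_rot: [0.99, -0.139, 0.0, 0.001]
contact_force: [-0.3, 0.7, -3.0]
gripper_width: 18.8
grasp_force: 58.6
```

```bash
cat >> g.py <<'E'
Rv=frame(np.array([0,0,-1.]),h*[1,1,0])
HB=H0+[4.75,0,-4]
E
python3 -c "
from g import *
s=sensors.read_state();R=Rn.from_quat(s['ee_rot']).as_matrix();print('bend',s['position']+R@HB)
plan(np.array([408,-292,280])-Rv@HB,Rv)"
```

```text
bend [607.33357838  67.46676936 315.48370692]
clock 15.15 F [-0.3  0.7 -3. ] w 18.8 j [ 0.38  0.29  0.37  0.   -1.64  0.91]
rot 0.3deg: 1 rows x [ 0.0004  -0.00018 -0.00078] | move 412.8: 11 rows x old frame [-0.0336  0.1457  0.0132] new frame [-0.0343  0.1456  0.0129]
```

Request:
servo_tool(motion=[{"travel": [-0.0047, 0.02, 0], "rot": [0, 0, 0], "hand": 0}, {"travel": [-0.0094, 0.04, 0], "rot": [0, 0, 0], "hand": 0}, {"travel": [-0.0141, 0.06, 0], "rot": [0, 0, 0], "hand": 0}, {"travel": [-0.0188, 0.08, 0], "rot": [0, 0, 0], "hand": 0}, {"travel": [-0.0188, 0.08, 0], "rot": [0, 0, 0], "hand": 0}, {"travel": [-0.0188, 0.08, 0], "rot": [0, 0, 0], "hand": 0}, {"travel": [-0.0188, 0.08, 0], "rot": [0, 0, 0], "hand": 0}, {"travel": [-0.0188, 0.08, 0], "rot": [0, 0, 0], "hand": 0}, {"travel": [-0.0188, 0.08, 0], "rot": [0, 0, 0], "hand": 0}, {"travel": [-0.0188, 0.08, 0], "rot": [0, 0, 0], "hand": 0}])

```text
clock: 15.98
position: [516.2, -84.1, 435.0]
ee_rot: [0.99, -0.138, 0.001, 0.001]
contact_force: [-0.4, -1.2, -2.5]
gripper_width: 19.9
grasp_force: 58.6
```

Request:
servo_tool(motion=[{"travel": [-0.0188, 0.08, 0.01], "rot": [0, 0, 0], "hand": 0}, {"travel": [-0.0188, 0.08, 0.01], "rot": [0, 0, 0], "hand": 0}, {"travel": [-0.0188, 0.08, 0.02], "rot": [0, 0, 0], "hand": 0}, {"travel": [-0.0188, 0.08, 0.02], "rot": [0, 0, 0], "hand": 0}, {"travel": [-0.0188, 0.08, 0.02], "rot": [0, 0, 0], "hand": 0}, {"travel": [-0.0188, 0.08, 0.02], "rot": [0, 0, 0], "hand": 0}, {"travel": [-0.0188, 0.08, 0.02], "rot": [0, 0, 0], "hand": 0}, {"travel": [-0.0188, 0.08, 0.02], "rot": [0, 0, 0], "hand": 0}, {"travel": [-0.0188, 0.08, 0], "rot": [0, 0, 0], "hand": 0}, {"travel": [-0.0165, 0.07, 0], "rot": [0, 0, 0], "hand": 0}])

```text
clock: 16.82
position: [417.2, -261.1, 399.8]
ee_rot: [0.99, -0.138, 0.0, 0.001]
contact_force: [-0.6, -0.4, -2.6]
gripper_width: 19.5
grasp_force: 58.6
```

Request:
servo_tool(motion=[{"travel": [-0.0141, 0.06, 0], "rot": [0, 0, 0], "hand": 0}, {"travel": [-0.0094, 0.04, 0], "rot": [0, 0, 0], "hand": 0}, {"travel": [-0.0047, 0.02, 0], "rot": [0, 0, 0], "hand": 0}, {"travel": [0, 0, 0], "rot": [0, 0, 0], "hand": 0}, {"travel": [0, 0, 0], "rot": [0, 0, 0], "hand": 0}, {"travel": [0, 0, 0], "rot": [0, 0, 0], "hand": 0}])

```text
clock: 17.32
position: [404.5, -286.5, 400.0]
ee_rot: [0.99, -0.138, 0.001, 0.001]
contact_force: [0.1, 0.2, -2.3]
gripper_width: 19.4
grasp_force: 58.6
```

```bash
python3 -c "
from g import *
s=snap('wrist','w8');R=Rn.from_quat(s['ee_rot']).as_matrix();print('bend',s['position']+R@HB,s['joints'].round(2),s['clock'])
X=[[408,-292,5],[421,-357,53]];print(proj('w8',X))
im=cv2.imread('pics/w8.png');cv2.imwrite('pics/w8b.png',np.clip(im*1.3,0,255).astype(np.uint8))"
```

```text
bend [ 409.69696667 -287.55980561  281.22999329] [-0.29  0.08  0.02  0.   -1.51  1.58] 17.3167
[[325.04800242 177.85732528]
 [367.98005672 160.91556289]]
```

View pics/w8b.png

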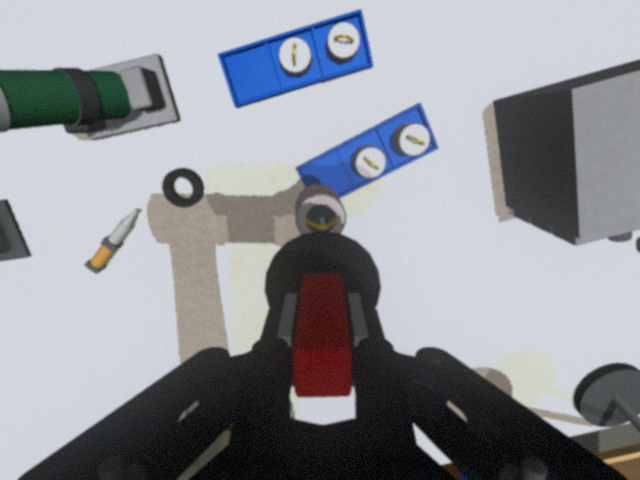

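The core hangs on the hook at (321,212). The near tray runs from (297,167) to (437,150), with its free left pocket partly behind the core. I'll locate the pocket numerically.

Run:
```python
from g import *
P,ok,im=cloud('w8');I=im.astype(int);r,g,b=I[...,0],I[...,1],I[...,2]
roi=np.zeros(ok.shape,bool);roi[95:215,285:445]=1
bl=roi&ok&(b>r+40)&(b>g+25)
v,u=np.nonzero(bl);print(len(u))
Z=np.array([0,0,1.])
# keep tray 1 (near): x<500
q=P[bl];q=q[q[:,0]<500];print('z pct',np.percentile(q[:,2],[3,50,97]).round(1))
rr=cv2.minAreaRect(q[:,:2].astype(np.float32));print(rr,cv2.boxPoints(rr).round(1).tolist())
w=roi&ok&(P[...,2]>44)&(P[...,2]<66)&(P[...,0]<500)&(r>b-15)
n_,l,st,c=cv2.connectedComponentsWithStats(w.astype(np.uint8))
for i in range(1,n_):
    if st[i,4]>60:
        t=P[l==i];print('cart',c[i].round(1),st[i,4],np.median(t,0).round(1),cv2.minEnclosingCircle(t[:,:2].astype(np.float32)))
# corners from picture
for px,zz in(((297,167),15),((420,103),15),((437,150),15)): print('corner',px,ray('w8',px,[0,0,zz],Z).round(1))
for px in((370,158),(411,133)): print('cart top center px',ray('w8',px,[0,0,53],Z).round(1))
```

```text
4050
z pct [ 2.1  4.5 14.9]
((421.647216796875, -361.9125671386719), (71.5124282836914, 205.93006896972656), 11.321501731872559) [[366.3999938964844, -268.0], [406.79998779296875, -469.8999938964844], [476.8999938964844, -455.8999938964844], [436.5, -253.89999389648438]]
cart [412.7 139. ] 780 [ 432.9 -422.3   51.9] ((432.362548828125, -423.5963439941406), 22.14387321472168)
cart [369.5 161.9] 683 [ 419.3 -358.4   51.8] ((418.0426940917969, -359.35150146484375), 21.076435089111328)
corner (297, 167) [ 436.5 -256.2   15. ]
corner (420, 103) [ 475.  -451.1   15. ]
corner (437, 150) [ 404.  -463.1   15. ]
cart top center px [ 424.1 -360.6   53. ]
cart top center px [ 441.3 -421.8   53. ]
```

Request:
servo_tool(motion=[{"travel": [0.0025, 0.017, 0.02], "rot": [0, 0, 0], "hand": 0}, {"travel": [0, 0.017, 0.04], "rot": [0, 0, 0], "hand": 0}, {"travel": [0, 0, 0.06], "rot": [0, 0, 0], "hand": 0}, {"travel": [0, 0, 0.06], "rot": [0, 0, 0], "hand": 0}, {"travel": [0, 0, 0.06], "rot": [0, 0, 0], "hand": 0}, {"travel": [0, 0, 0.06], "rot": [0, 0, 0], "hand": 0}, {"travel": [0, 0, 0.06], "rot": [0, 0, 0], "hand": 0}, {"travel": [0, 0, 0.06], "rot": [0, 0, 0], "hand": 0}, {"travel": [0, 0, 0.06], "rot": [0, 0, 0], "hand": 0}, {"travel": [0, 0, 0.06], "rot": [0, 0, 0], "hand": 0}])

```text
clock: 18.2
position: [402.3, -295.4, 263.2]
ee_rot: [0.99, -0.138, 0.0, 0.0]
contact_force: [-0.1, 0.1, -2.0]
gripper_width: 19.4
grasp_force: 58.6
```

Request:
servo_tool(motion=[{"travel": [0, 0, 0.06], "rot": [0, 0, 0], "hand": 0}, {"travel": [0, 0, 0.05], "rot": [0, 0, 0], "hand": 0}, {"travel": [0, 0, 0.04], "rot": [0, 0, 0], "hand": 0}, {"travel": [0, 0, 0.03], "rot": [0, 0, 0], "hand": 0}, {"travel": [0, 0, 0.02], "rot": [0, 0, 0], "hand": 0}, {"travel": [0, 0, 0.02], "rot": [0, 0, 0], "hand": 0}, {"travel": [0, 0, 0], "rot": [0, 0, 0], "hand": 0}, {"travel": [0, 0, 0], "rot": [0, 0, 0], "hand": 0}, {"travel": [0, 0, 0], "rot": [0, 0, 0], "hand": 0}, {"travel": [0, 0, 0], "rot": [0, 0, 0], "hand": 0}])

```text
clock: 19.03
position: [403.3, -295.8, 210.7]
ee_rot: [0.99, -0.138, 0.002, 0.001]
contact_force: [-0.4, -1.1, -1.8]
gripper_width: 19.4
grasp_force: 58.6
```

```bash
cat > chk.py <<'E'
from g import *
import sys
fn=sys.argv[1]
s=snap('wrist',fn);R=Rn.from_quat(s['ee_rot']).as_matrix();bd=s['position']+R@HB;print('bend',bd.round(1),s['contact_force'].round(1),s['clock'])
P,ok,im=cloud(fn);I=im.astype(int)
k=ok&(np.hypot(P[...,0]-408,P[...,1]+296)<45)
near=P[k&(I.min(2)>35)&(I.max(2)-I.min(2)<40)]  # grey core
hst=np.histogram(near[:,2],bins=np.arange(-5,120,5));print({int(b):int(c) for c,b in zip(*hst) if c>15})
y=k&(I[...,0]>I[...,2]+30)&(I[...,1]>I[...,2]+15);q=P[y];print('yellow',len(q),q.mean(0).round(1) if len(q) else '',np.percentile(q[:,2],[5,50,95]).round(1) if len(q) else '')
E
python3 chk.py w9
```

```text
bend [ 408.6 -297.    91.9] [-0.4 -1.1 -1.8] 19.0333
{-5: 470, 0: 182, 5: 46, 10: 131, 20: 17, 25: 23, 30: 27, 35: 55, 40: 44, 45: 51, 50: 57, 55: 45, 60: 41, 65: 1132, 70: 296, 85: 17, 90: 38}
yellow 110 [ 410.2 -297.2   89.9] [79.9 89.7 94.3]
```

Request:
servo_tool(motion=[{"travel": [0, 0, 0.02], "rot": [0, 0, 0], "hand": 0}, {"travel": [0, 0, 0.02], "rot": [0, 0, 0], "hand": 0}, {"travel": [0, 0, 0.015], "rot": [0, 0, 0], "hand": 0}, {"travel": [0, 0, 0.01], "rot": [0, 0, 0], "hand": 0}, {"travel": [0, 0, 0.008], "rot": [0, 0, 0], "hand": 0}, {"travel": [0, 0, 0.007], "rot": [0, 0, 0], "hand": 0}, {"travel": [0, 0, 0.006], "rot": [0, 0, 0], "hand": 0}, {"travel": [0, 0, 0], "rot": [0, 0, 0], "hand": 0}, {"travel": [0, 0, 0], "rot": [0, 0, 0], "hand": 0}, {"travel": [0, 0, 0], "rot": [0, 0, 0], "hand": 0}])

```text
clock: 19.92
position: [403.0, -295.7, 188.7]
ee_rot: [0.99, -0.138, 0.001, 0.001]
contact_force: [0.3, 0.3, -1.5]
gripper_width: 19.2
grasp_force: 58.8
```

```bash
python3 chk.py w10
```

```text
bend [ 408.2 -296.8   69.9] [ 0.3  0.3 -1.5] 19.9167
{-5: 489, 0: 203, 5: 48, 10: 137, 15: 34, 20: 64, 25: 35, 30: 46, 35: 48, 40: 49, 45: 90, 50: 1333, 65: 34, 70: 31}
yellow 115 [ 409.5 -296.9   71.2] [62.8 72.1 77.1]
```

Core top reads about 53 mm, so it is seated. Now I'll unhook: lower 6 mm, back out 15 mm, then rise.

Request:
servo_tool(motion=[{"travel": [0, 0, 0.012], "rot": [0, 0, 0], "hand": 0}, {"travel": [0, 0, 0.012], "rot": [0, 0, 0], "hand": 0}, {"travel": [0, 0, 0], "rot": [0, 0, 0], "hand": 0}, {"travel": [0, 0, 0], "rot": [0, 0, 0], "hand": 0}, {"travel": [-0.01, 0, 0], "rot": [0, 0, 0], "hand": 0}, {"travel": [-0.015, 0, 0], "rot": [0, 0, 0], "hand": 0}, {"travel": [-0.02, 0, 0], "rot": [0, 0, 0], "hand": 0}, {"travel": [-0.02, 0, 0], "rot": [0, 0, 0], "hand": 0}, {"travel": [0, 0, 0], "rot": [0, 0, 0], "hand": 0}, {"travel": [0, 0, 0], "rot": [0, 0, 0], "hand": 0}])

```text
clock: 20.8
position: [387.0, -291.2, 182.8]
ee_rot: [0.99, -0.138, 0.001, 0.001]
contact_force: [-0.8, -0.1, -0.9]
gripper_width: 19.3
grasp_force: 58.8
```

```bash
python3 chk.py w11
```

```text
bend [ 392.3 -292.3   64. ] [-0.8 -0.1 -0.9] 20.8
{-5: 644, 0: 153, 5: 28, 10: 134, 15: 37, 20: 59, 25: 32, 30: 32, 35: 45, 40: 43, 45: 107, 50: 1943, 60: 53, 65: 41}
yellow 142 [ 408.3 -297.4   69.8] [60.3 70.5 76.9]
```

Request:
servo_tool(motion=[{"travel": [0, 0, -0.03], "rot": [0, 0, 0], "hand": 0}, {"travel": [0, 0, -0.04], "rot": [0, 0, 0], "hand": 0}, {"travel": [0, 0, -0.06], "rot": [0, 0, 0], "hand": 0}, {"travel": [0, 0, -0.1], "rot": [0, 0, 0], "hand": 0}, {"travel": [0, 0, -0.12], "rot": [0, 0, 0], "hand": 0}, {"travel": [0, 0, -0.12], "rot": [0, 0, 0], "hand": 0}, {"travel": [0, 0, 0], "rot": [0, 0, 0], "hand": 0}, {"travel": [0, 0, 0], "rot": [0, 0, 0], "hand": 0}])

```text
clock: 21.52
position: [388.1, -291.4, 302.5]
ee_rot: [0.99, -0.138, 0.004, 0.001]
contact_force: [-1.2, 0.5, -1.1]
gripper_width: 19.3
grasp_force: 58.8
```

```bash
python3 chk.py w12; python3 -c "
from g import *
plan(np.array([473.5,267,170])-Rv@H0,Rv)"
```

```text
bend [ 393.9 -292.7  183.7] [-1.2  0.5 -1.1] 21.5167
{-5: 415, 0: 162, 5: 24, 10: 126, 20: 24, 30: 17, 45: 53, 50: 1034}
yellow 78 [ 407.8 -296.5   71.7] [52.2 70.1 76.7]
clock 21.57 F [-0.3  0.5 -1.5] w 19.2 j [-0.31  0.09 -0.21  0.   -1.27  1.6 ]
rot 0.3deg: 1 rows x [ 9.0e-05 -5.7e-04 -4.6e-04] | move 564.1: 15 rows x old frame [-0.0186 -0.1493  0.0019] new frame [-0.0182 -0.1493  0.0021]
```

The core stays seated and free of the hook. I'll carry the hook to the stand.

Request:
servo_tool(motion=[{"travel": [-0.0093, -0.075, 0], "rot": [0, -0.0005, -0.0005], "hand": 0}, {"travel": [-0.0183, -0.149, 0], "rot": [0, 0, 0], "hand": 0}, {"travel": [-0.0183, -0.149, 0], "rot": [0, 0, 0], "hand": 0}, {"travel": [-0.0183, -0.149, 0], "rot": [0, 0, 0], "hand": 0}, {"travel": [-0.0183, -0.149, 0], "rot": [0, 0, 0], "hand": 0}, {"travel": [-0.0183, -0.149, 0], "rot": [0, 0, 0], "hand": 0}, {"travel": [-0.0183, -0.149, 0], "rot": [0, 0, 0], "hand": 0}, {"travel": [-0.0183, -0.149, 0], "rot": [0, 0, 0], "hand": 0}, {"travel": [-0.0183, -0.149, 0], "rot": [0, 0, 0], "hand": 0}, {"travel": [-0.0183, -0.149, 0], "rot": [0, 0, 0], "hand": 0}])

```text
clock: 22.4
position: [440.1, 63.2, 298.5]
ee_rot: [0.991, -0.136, -0.002, 0.001]
contact_force: [0.3, -0.1, -1.2]
gripper_width: 19.2
grasp_force: 58.8
```

Request:
servo_tool(motion=[{"travel": [-0.0183, -0.149, 0], "rot": [0, 0, 0], "hand": 0}, {"travel": [-0.0183, -0.149, 0], "rot": [0, 0, 0], "hand": 0}, {"travel": [-0.0183, -0.149, 0], "rot": [0, 0, 0], "hand": 0}, {"travel": [-0.0183, -0.149, 0], "rot": [0, 0, 0], "hand": 0}, {"travel": [-0.0183, -0.149, 0], "rot": [0, 0, 0], "hand": 0}, {"travel": [-0.0093, -0.075, 0], "rot": [0, 0, 0], "hand": 0}, {"travel": [0, 0, 0], "rot": [0, 0, 0], "hand": 0}, {"travel": [0, 0, 0], "rot": [0, 0, 0], "hand": 0}, {"travel": [0, 0, 0], "rot": [0, 0, 0], "hand": 0}])

```text
clock: 23.15
position: [471.6, 265.0, 298.3]
ee_rot: [0.991, -0.136, -0.001, 0.002]
contact_force: [-0.4, -0.7, -0.4]
gripper_width: 19.0
grasp_force: 58.8
```

```bash
python3 -c "
from g import *
s=snap('wrist','w13');plan(np.array([473.5,267,30])-Rv@H0,Rv)
# stand foot plate / walls
P,ok,im=cloud('w13');I=im.astype(int)
k=ok&(np.hypot(P[...,0]-474,P[...,1]-266)<80)
q=P[k&(P[...,2]>4)&(P[...,2]<13)&(I.max(2)<110)];print('plate',len(q),q.min(0).round(0),q.max(0).round(0),cv2.minAreaRect(q[:,:2].astype(np.float32)))
q=P[k&(P[...,2]>106)&(P[...,2]<117)];print('rim',len(q),cv2.minAreaRect(q[:,:2].astype(np.float32)))
P,ok,im=cloud('w2');k=ok&(np.hypot(P[...,0]-474,P[...,1]-266)<80);I=im.astype(int)
q=P[k&(P[...,2]>4)&(P[...,2]<13)&(I.max(2)<110)];print('plate',len(q),cv2.minAreaRect(q[:,:2].astype(np.float32)))"
```

```text
clock 23.2 F [-0.1  0.  -0.7] w 19.8 j [ 0.81  0.2  -0.08 -0.   -1.29  0.49]
rot 0.2deg: 1 rows x [ 4.2e-04  3.1e-04 -5.0e-05] | move 146.1: 4 rows x old frame [ 0.001  -0.0026  0.146 ] new frame [ 0.0008 -0.0022  0.146 ]
plate 3319 [420. 212.   4.] [529. 322.  13.] ((474.93560791015625, 266.7266845703125), (99.91741943359375, 99.40048217773438), 82.44773864746094)
rim 1425 ((474.62811279296875, 266.7843017578125), (56.21280288696289, 56.12406921386719), 82.22796630859375)
plate 2726 ((473.6998596191406, 266.9149475097656), (100.1040267944336, 99.88558959960938), 82.32674407958984)
```

Request:
servo_tool(motion=[{"travel": [0.008, -0.01, 0.02], "rot": [0.0004, 0.0003, 0], "hand": 0}, {"travel": [0, 0, 0.08], "rot": [0, 0, 0], "hand": 0}, {"travel": [0, 0, 0.1], "rot": [0, 0, 0], "hand": 0}, {"travel": [0, 0, 0.1], "rot": [0, 0, 0], "hand": 0}, {"travel": [0, 0, 0.1], "rot": [0, 0, 0], "hand": 0}, {"travel": [0, 0, 0.1], "rot": [0, 0, 0], "hand": 0}, {"travel": [0, 0, 0.08], "rot": [0, 0, 0], "hand": 0}, {"travel": [0, 0, 0.05], "rot": [0, 0, 0], "hand": 0}, {"travel": [0, 0, 0], "rot": [0, 0, 0], "hand": 0}, {"travel": [0, 0, 0], "rot": [0, 0, 0], "hand": 0}])

```text
clock: 24.03
position: [475.0, 266.8, 141.8]
ee_rot: [0.991, -0.137, 0.0, -0.0]
contact_force: [0.2, 0.0, 0.3]
gripper_width: 19.2
grasp_force: 58.8
```

Request:
servo_tool(motion=[{"travel": [0, 0, 0.012], "rot": [0, 0, 0], "hand": 0}, {"travel": [0, 0, 0.012], "rot": [0, 0, 0], "hand": 0}, {"travel": [0, 0, 0.003], "rot": [0, 0, 0], "hand": 0}, {"travel": [0, 0, 0], "rot": [0, 0, 0], "hand": 0}, {"travel": [0, 0, 0], "rot": [0, 0, 0], "hand": 0}])

```text
clock: 24.45
position: [475.0, 267.9, 135.6]
ee_rot: [0.991, -0.136, 0.001, -0.001]
contact_force: [0.1, 0.1, -1.0]
gripper_width: 19.6
grasp_force: 58.8
```

Request:
servo_tool(motion=[{"travel": [0, 0, 0], "rot": [0, 0, 0], "hand": 0.35}, {"travel": [0, 0, 0], "rot": [0, 0, 0], "hand": 0.35}, {"travel": [0, 0, 0], "rot": [0, 0, 0], "hand": 1}, {"travel": [0, 0, 0], "rot": [0, 0, 0], "hand": 1}, {"travel": [0, 0, 0], "rot": [0, 0, 0], "hand": 1}, {"travel": [0, 0, 0], "rot": [0, 0, 0], "hand": 1}, {"travel": [0, 0, 0], "rot": [0, 0, 0], "hand": 1}, {"travel": [0, 0, 0], "rot": [0, 0, 0], "hand": 1}])

```text
clock: 25.12
position: [474.9, 267.7, 135.2]
ee_rot: [0.991, -0.136, 0.001, -0.001]
contact_force: [0.6, 0.1, -0.4]
gripper_width: 85.6
grasp_force: 0.0
```

Request:
servo_tool(motion=[{"travel": [0, 0, -0.05], "rot": [0, 0, 0], "hand": 1}, {"travel": [0, 0, -0.1], "rot": [0, 0, 0], "hand": 1}, {"travel": [0, 0, -0.15], "rot": [0, 0, 0], "hand": 1}, {"travel": [0, 0, -0.15], "rot": [0, 0, 0], "hand": 1}, {"travel": [0, 0, -0.15], "rot": [0, 0, 0], "hand": 1}, {"travel": [0, 0, 0], "rot": [0, 0, 0], "hand": 1}, {"travel": [0, 0, 0], "rot": [0, 0, 0], "hand": 1}])

```text
clock: 25.7
position: [475.5, 268.3, 288.0]
ee_rot: [0.991, -0.136, 0.002, -0.003]
contact_force: [-0.1, -0.7, -0.8]
gripper_width: 85.3
grasp_force: 0.0
```

```bash
python3 -c "
from g import *
s=snap('wrist','w14');snap('top','t14');print(s['position'])
P,ok,im=cloud('w14');I=im.astype(int);k=ok&(np.hypot(P[...,0]-474,P[...,1]-266)<40)
d=P[k&(I.max(2)<60)&(P[...,2]>112)&(P[...,2]<124)];print('disc',len(d),cv2.minEnclosingCircle(d[:,:2].astype(np.float32)),np.percentile(d[:,2],[5,50,95]))
r=P[k&(I[...,0]>I[...,1]+35)&(I[...,0]>I[...,2]+35)];t=r[r[:,2]>175];print('handle',len(r),'top',t.mean(0) if len(t) else r.max(0))
P,ok,im=cloud('t14');k=ok&(np.hypot(P[...,0]-408,P[...,1]+298)<40);t=P[k&(P[...,2]>40)];print('core',len(t),t.mean(0),np.median(t[:,2]))
a=cv2.absdiff(cv2.imread('pics/top0.png'),cv2.imread('pics/t14.png')).max(2);print('changed',[st.tolist() for st in cv2.connectedComponentsWithStats((cv2.blur(a,(3,3))>40).astype(np.uint8))[2][1:] if st[4]>25])"
```

```text
[475.47196023 268.30213949 287.98199358]
disc 2164 ((472.86358642578125, 266.8037109375), 34.50114440917969) [115.48231034 116.75768169 117.98579398]
handle 153 top [481.58969136 262.98380675 180.66842483]
core 389 [ 408.6517158  -297.62065418   55.26091338] 55.0524815198271
changed [[0, 245, 229, 235, 19058], [429, 325, 28, 22, 507], [235, 331, 344, 149, 15963], [562, 333, 78, 147, 3973], [633, 424, 7, 11, 57], [0, 468, 8, 12, 61]]
```

```bash
python3 -c "
from h import *
print(job_done())"
```

```text
the job is handed in; nothing more can be done
None
```

The job is handed in; no verdict came back. By my last camera readings the cartridge stands on the floor of the free long pocket and the hook hangs back in its stand, at about 26 s of the 67 s.

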